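# Load two chilled wax blocks into the spring-fed block feeder

## Task

Load the two chilled wax blocks from the gel pack into the sloping spring-fed feeder, wax up and sloped writing end towards the front: press each one down against the spring follower until it is low enough, slide it back under the feed lips right up to the backstop and let go, so that the spring holds both, one on the other, under the lips. Be firm but do not force the feeder, and leave the other things on the bench where they are.

Things in the scene. Friction and masses are not known exactly. Their poses are not given: they have to be found in the camera images.
- block_a: Tissue block: plastic cassette 29 wide (x) x 40 long (y) x 6 thick with a wax block 24 x 30 on it, 12 high in all, 20 g. Origin: middle of the cassette's underside, z up through the wax. Wax from y -18 to +12; at y = +20 the bare, slanting writing end, at y = -20 the square end. Grasp the long sides (x -14.5 and +14.5, lowest 6 mm). Lies wax up on the gel pack.
- block_b: The second block, the same in shape and size and axes as block_a; either may be loaded first.
- block_a_slope (a point): Block_a's writing end: point at its lower edge, 20 mm from the block's origin along its +y, 3 mm above its underside.
- block_b_slope (a point): Block_b's writing end: point at its lower edge, 20 mm from the block's origin along its +y, 3 mm above its underside.
- gel_pack: Blue-grey hard gel pack 68 (x) x 115 (y) x 25, on which the two blocks lie side by side, 60 to 67 mm apart along its y, writing ends roughly towards the robot's right. Its top under the blocks is 22 above the bench. Origin: middle of its underside. It does not move.
- feeder: The whole feeder, fixed: grey base plate 128 (x) x 92 (y), top 12 above the bench, two cheeks (y -22.5 and +22.5, x -22 to 40, up to z 48) carrying the leaning metal magazine. Origin: bench level under the middle of the base; x to its back, z up. The magazine's origin lies at (-30, 0, 92) in this frame.
- magazine: Sheet-metal magazine. z = out of the mouth, tilted 30 degrees from vertical to the feeder's front; x = up the slope to the back. Origin: in the plane of the lips' undersides, over a block that is home. Home: block's origin at x 0, y 0, its +y along -x, z -12 (top one, wax at the lips) or -24 (under it). Above z = -36 both sides are open for fingers forward of x = 5.
- sill (a point): Middle of the rigid rolled top edge of the front tongue (18 wide along y), at (-23.3, 0, -17) in the magazine's frame. A block enters above it: with its origin at x -26 to -18 it clears the lips; pressed along -z, its square end pushes down the follower (or the block below) until its underside meets the sill; its wax is then 5 mm below the lips. Lift it some 2 mm off the sill to slide in freely.
- lip_edge (a point): On the middle line between the two feed lips, at their front edge, magazine (9, 0, 0). The lips cover x 9 to 21 from the side walls in to y -7 and +7, are 2.5 thick, lead-ins turned up from x = 4. Side walls: inner faces at y -16.3 and +16.3 from x = 8 back, flared from x = 5. With 3 mm of wax under the lips (origin past x = -6) the spring holds a block.
- backstop (a point): Point on the face of the backstop, magazine (20.5, 0, -9): a block slid in along +x until its square end meets this rigid wall is home. Held by the half next to its writing end it can be taken all the way, or be let go under the lips and pushed home from the front.
- follower (a joint): Spring follower, a flat black plate 39 x 27 sliding along the magazine's axis: 0 = up, its top in the plane of the lips' undersides (empty); grows as it is pressed, 0.042 at the bottom. A tape spring pushes it up with 5 to 6 N throughout. About 0.012 with one block loaded, 0.024 with two.
- dish: Bystander: round clear dish, 60 across, 14 high. Origin under its middle.
- tweezers: Bystander: steel tweezers 112 long (along y). Origin under the middle.
- mould: Bystander: steel base mould 31 x 43 x 12. Origin under its middle.
- tub: Bystander: yellow tub with a red lid 68 x 68 x 94. Origin under its middle.
There are look-alikes about, which are no part of the job. Leave any blue or yellow look-alike of the block_b alone.

How it is judged:
By the outcome, as a careful person would: the job done as asked, in the order asked, and still so for the second after the job is handed in, with the robot touching nothing.
It also fails if it takes over 66 s, if anything falls off the work surface, if the arm or the gripper's body presses on something with over 40 N, if the wrist force passes 120 N, or if a joint passes its speed limit or range.

## Robot

A 7-joint arm with a two-finger parallel gripper is mounted at the origin on a cart in front of the work surface, level with it; the furniture and walls round the work are solid. World frame = base frame: x ahead of the robot, y to its left, z up, the work surface at z = 0. Lengths are in m, angles in rad, forces in N, time in s.
With the tool pointing down it reaches from about 0.4 to 0.85 m from the base axis. Payload 10.4 kg.
Tool frame: the origin (TCP) lies where the fingers leave the gripper's body, on its centre line; the fingertips stand 70 mm ahead of it and the grasp point (between the pads) lies r.grip_depth ahead of it (r.grip_depth is the distance from the TCP to the grasp point, in m); z points along the fingers, y is the direction in which the jaws open and shut (so a half turn about z gives the same grasp; the last joint's range is limited). The gripper opens to 87 mm and grips with 3 to 60 N. Pads are 19 mm wide; open, the fingers measure 117 mm over their backs; the gripper's body (75 mm by 190 mm) begins 51 mm behind the grasp point.
Start: joints at [-1.32, 0.332, -0.065, 1.46, 0.022, 1.35, -0.088], TCP at [0.169, 0.602, 0.292] pointing down, gripper open.
Joint ranges: [-2.6, 2.6], [-0.5, 2.12], [-1.47, 1.34], [0.16, 2.42], [-1.27, 4.41], [0.06, 2.06], [-2.6, 2.6]. Speed limits (rad/s): [2.22, 2.22, 2.79, 2.79, 3.14, 3.14, 3.14].

## Interface

Orientations are given as a unit quaternion [x, y, z, w].
In Python, from bench import monitor, viewer, workorder, nets, r gives the robot as it stands.
- The arm moves only by the tool drive_tool, never from a script. Its argument "plan" is a list of rows, each an object of numbers: "rx", "ry", "rz": the turn, a rotation vector about the tool's x, y, z in units of 360 degrees (1.0 is 360 degrees); "x", "y", "z": the shift along the tool's x, y, z in units of 1000 mm (1.0 is 1000 mm); "fingers": the opening, from 0 (shut) to 1 (fully open). In form: [{"rx": .., "ry": .., "rz": .., "x": .., "y": .., "z": .., "fingers": ..}, ...]. A call has 1 to 12 rows; each row is the pose to reach, as a shift and turn from the pose commanded when the call began, along the tool's axes at that moment, turning the shorter way round; what a row does not reach only later rows make up. A row lasts 1/8 s, in which the tool goes at most 62.5 mm and 10.7 degrees, less where a joint would pass 70% of its speed; a pose out of reach is approached as far as the arm can. A call with a number of a shift or a turn outside -1 to 1 is refused whole. A call with a gripper value outside its range is refused whole. The fingers move at their own pace and stop on an object; "squeeze" is the grip in N (left out, the last holds). Time passes only in rows, so rows that repeat a pose let the fingers close. It gives the time, the measured TCP pose, the force and the opening at its end, in the units of the state.
- monitor.read_state(): the state, without advancing time (a new reading comes with each control period).
- viewer.camera(name): name is "scene" or "top"; returns a dict with "color" (384x512x3 uint8, red, green, blue), "depth" (384x512 float32, m along the optical axis (not along the pixel's ray), 0 where there is no reading), "camera_matrix" (3x3 intrinsics, pixels), "D" ([k1, k2, p1, p2, k3] as OpenCV has them; the pictures are not rectified), "xyz" and "rotation" of the camera in the world. Camera axes: x right, y down, z forward; pixel columns grow to the right and rows downward; lengths in m; the calibration is good to about 2 mm. A picture is of the moment at which its call begins.
- workorder.close_job(): hands the job in, once; it reports no verdict.
Trained networks look in the newest picture that a camera, given by its name, has taken for a name from the list of things; names that differ only in an ending like _2 or _b are one class to them, and where a whole thing is asked for, a point or a joint stands for the part that bears it (a point fixed in the world has none). Each returns a list of dicts, best first, with "confidence" (0 to 1); they miss things now and then, are a little off and sometimes report something else, mostly with a low value. They report only what shows in the picture. A call takes as long as a camera call. They do not tell look-alikes from the thing itself.
- nets.find_in(label, camera): "centre" ([x, y, z] in m, in world coordinates, good to about 4 mm: the middle of the surface that is visible of it).
- nets.regions_of(label, camera): "region" (384x512 bool, what is visible of it).
The state is a dict: "time": time; "joint_positions": joint angles; "joint_vel": joint speeds; "joint_torque": joint torques, N m; "ee_pos": TCP position; "eef_rot": TCP orientation; "ft_force": force on the tool from outside, world axes, zero at the start; "torque": the same for the moment, N m; "width": finger opening in m.
Only numpy, scipy, OpenCV 4.12 (cv2) and the standard library are available. Lean on these libraries where they do the work, as an engineer would, in place of code of your own. Each camera call takes 0.05 s, during which the arm holds its last target.

## Working session

There is one attempt and no reset: what is moved stays moved. The work goes in short steps, Python scripts to look and compute and a tool call to move; the robot and the scene stay as the last step left them, time stands still between calls to the robot, and variables do not carry over. Pictures are saved under pics/ and viewed, and the job is handed in when it is done.

Besides the shell and the picture viewer there is one more tool, called after "Request:" as name(argument=value, ...), one argument or row to a line, values as JSON. drive_tool: Moves the arm, as the interface text tells. Its arguments: {"type":"object","properties":{"plan":{"type":"array","items":{"type":"object","properties":{"rx":{"type":"number","minimum":-1,"maximum":1},"ry":{"type":"number","minimum":-1,"maximum":1},"rz":{"type":"number","minimum":-1,"maximum":1},"x":{"type":"number","minimum":-1,"maximum":1},"y":{"type":"number","minimum":-1,"maximum":1},"z":{"type":"number","minimum":-1,"maximum":1},"fingers":{"type":"number"}}}},"squeeze":{"type":"number"}},"required":["plan"]}

```bash
ls; mkdir -p pics
cat > h.py <<'E'
import numpy as np, cv2
from scipy.spatial.transform import Rotation as R
from bench import monitor, viewer, workorder, nets, r
def cam(n,save=None):
    c=viewer.camera(n)
    if save: cv2.imwrite('pics/'+save,c['color'][:,:,::-1])
    return c
def world(c):
    K=np.array(c['camera_matrix']);D=np.array(c['D'],float)
    h,w=c['depth'].shape
    u,v=np.meshgrid(np.arange(w),np.arange(h))
    p=cv2.undistortPoints(np.stack([u.ravel(),v.ravel()],1).astype(np.float64)[:,None],K,D)[:,0]
    d=c['depth'].ravel()[:,None]
    P=np.hstack([p*d,d])
    Rm=np.array(c['rotation'])
    if Rm.shape!=(3,3): Rm=R.from_quat(Rm).as_matrix()
    W=P@Rm.T+np.array(c['xyz']); W[d[:,0]==0]=np.nan
    return W.reshape(h,w,3)
def proj(c,X):
    Rm=np.array(c['rotation'])
    if Rm.shape!=(3,3): Rm=R.from_quat(Rm).as_matrix()
    P=(np.atleast_2d(X)-np.array(c['xyz']))@Rm
    return cv2.projectPoints(P,np.zeros(3),np.zeros(3),np.array(c['camera_matrix']),np.array(c['D'],float))[0][:,0]
E
python3 - <<'E'
from h import *
for n in ['scene','top']:
    c=cam(n,n+'0.png'); print(n,c['xyz'],np.array(c['rotation']).round(3).tolist(),np.array(c['camera_matrix']).tolist())
    for l in ['block_a','gel_pack','feeder','magazine','dish','tweezers','mould','tub','sill','lip_edge','backstop','block_a_slope']:
        try: print(l,[(np.round(d['centre'],3).tolist(),round(d['confidence'],2)) for d in nets.find_in(l,n)])
        except Exception as e: print(l,e)
print(monitor.read_state(), r.grip_depth)
E
```

```text
pics
scene [-0.09176261 -0.61036325  0.62177529] [0.792, -0.412, 0.205, -0.401] [[377.24929888231236, 0.0, 253.32129064024787], [0.0, 377.24929888231236, 192.40316998898143], [0.0, 0.0, 1.0]]
block_a [([0.491, -0.023, 0.029], 0.56), ([0.34, 0.0, 0.009], 0.5), ([0.458, -0.19, 0.012], 0.43), ([0.552, -0.32, 0.089], 0.34)]
gel_pack [([0.459, -0.036, 0.018], 0.55)]
feeder []
magazine [([0.56, -0.321, 0.069], 0.58)]
dish [([0.661, 0.09, 0.003], 0.62)]
tweezers []
mould [([0.44, -0.404, 0.003], 0.65), ([0.565, -0.319, 0.068], 0.19)]
tub [([0.543, -0.474, 0.076], 0.77), ([0.658, -0.013, 0.007], 0.2)]
sill [([0.57, -0.324, 0.06], 0.67), ([0.661, 0.089, 0.004], 0.47), ([0.659, -0.011, 0.009], 0.33)]
lip_edge [([0.561, -0.324, 0.07], 0.74)]
backstop [([0.565, -0.321, 0.071], 0.83)]
block_a_slope [([0.493, -0.031, 0.033], 0.6)]
top [ 0.34729672 -0.17332095  1.23514825] [0.713, -0.698, 0.058, -0.047] [[466.13231967988753, 0.0, 249.1558512001705], [0.0, 466.13231967988753, 196.2434652935756], [0.0, 0.0, 1.0]]
block_a [([0.432, -0.012, 0.034], 0.64), ([0.345, -0.004, 0.015], 0.63), ([0.464, -0.192
[... 495 characters left out ...]
me': 1.3, 'joint_positions': array([-1.31961621,  0.33217624, -0.06472612,  1.46008901,  0.02159081,
        1.34989768, -0.08848307]), 'joint_vel': array([-0.00108947,  0.0002918 , -0.00185126,  0.00200992,  0.00118657,
        0.00066625,  0.00071246]), 'joint_torque': array([-2.12098944e-04, -6.23038888e+01,  2.49654637e-02, -3.90128589e+01,
       -6.10770914e-02,  3.18764301e-02,  1.41712673e-05]), 'ee_pos': array([0.16895441, 0.60175009, 0.29229569]), 'eef_rot': array([ 1.36441820e-01,  9.90648084e-01,  6.32599262e-05, -1.06543353e-05]), 'ft_force': array([ 0.08486042, -0.44870861,  0.01375789]), 'torque': array([0.0091014 , 0.01172256, 0.00636104]), 'width': 0.08698133239624031} 0.051
```

View images.

Run:
```python
import cv2
a=cv2.imread('pics/scene0.png');b=cv2.imread('pics/top0.png')
cv2.imwrite('pics/scene0b.png',cv2.resize(a,(800,600),interpolation=cv2.INTER_CUBIC))
cv2.imwrite('pics/top0b.png',cv2.resize(b,(800,600),interpolation=cv2.INTER_CUBIC))
```

```text
(no output)
```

View pics/scene0b.png

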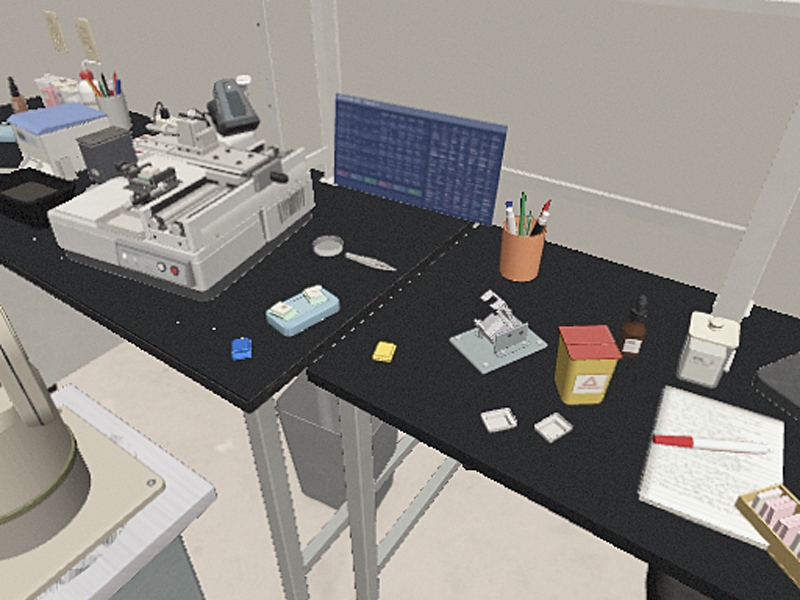

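View pics/top0b.png

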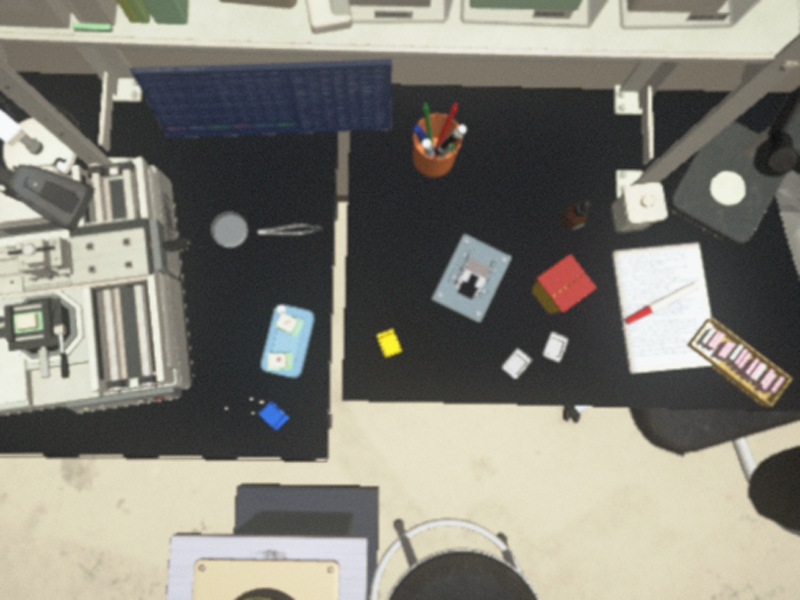

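Run:
```python
from h import *
import pickle
cs={n:cam(n) for n in ['scene','top']}
# average several frames
pickle.dump(cs,open('c0.pkl','wb'))
def crop(c,x,y,w,h,s,f):
    cv2.imwrite('pics/'+f,cv2.resize(c['color'][y:y+h,x:x+w,::-1],None,fx=s,fy=s,interpolation=cv2.INTER_CUBIC))
crop(cs['scene'],275,175,90,70,8,'s_feed.png')
crop(cs['scene'],160,170,70,50,10,'s_gel.png')
crop(cs['top'],265,140,80,75,8,'t_feed.png')
crop(cs['top'],155,185,60,60,10,'t_gel.png')
# depth colored maps of feeder
W=world(cs['top']); 
np.set_printoptions(linewidth=250)
print((W[150:206:2,272:334:2,2]*1000).round())
print((W[190:245:2,163:205:2,2]*1000).round())
```

```text
[[  1.   4.  -0.   4.   4.   1.   5.   1.   2.   4.   2.   0.   1.   3.  -1.   3.   4.  -0.  -1.  -1.   3.  -2.  -5.   2.   3.  -1.  -0.   0.   1.   2.  -4.]
 [ -3.   2.  -4.  -2.  -1.   1.   1.   4.   3.   5.  -2.   1.  14.  11.  13.  15.  -0.  -0.   0.  -2.   2.   1.   4.   0.   4.   1.   4.   2.  -1.   4.   5.]
 [  3.   1.   2.   1.   3.  -1.  -1.  -1.  -0.   1.   3.  -1.  13.  19.  17.  15.  16.  12.  -3.   1.   0.   1.   5.  -2.   0.   3.  -1.   2.  -1.  -2.   5.]
 [  3.   2.  -0.  -2.   1.  -1.   1.  -1.  -2.   1.  -3.  12.  15.  17.  12.   9.  12.  13.  10.  10.   2.   4.   2.   2.   3.   3.   1.   3.  -0.   3.   4.]
 [ -2.   1.  -3.   3.   1.   2.  -1.  -2.   1.   1.   1.  12.  12.  15.  14.  21.  14.  10.  13.   9.  11.  14.  -2.   2.  -3.   3.  -1.   2.   6.  -3.   4.]
 [  3.  -1.   3.  -5.   0.   1.  -1.   2.   4.  -3.  12.  11.  13.  14.  12.  49.  11.   9.  11.   8.  15.  12.  17.   9.  -1.   1.   2.   1.  -0.   0.   3.]
 [  0.  -0.   6.   2.   0.   3.   0.  -5.   2.   1.  15.  11.  20.  19.  17.  11.  13.  15.  13.  15.  16.  15.  15.  15.  14.  12.   0.   4.   0.  -2. 
[... 5061 characters left out ...]
5.]
 [ 6.  1.  5. 20. 23. 32. 37. 29. 36. 38. 32. 25. 25. 21. 19. 22.  5.  3.  4.  5.  5.]
 [ 5. -2. -1. 25. 19. 36. 38. 37. 39. 37. 33. 23. 24. 21. 23. 22.  4. -2.  4. -0.  6.]
 [-1. -1. -1. 21. 24. 32. 37. 35. 36. 34. 33. 26. 22. 21. 23. 24. -1. -2. -5.  6.  5.]
 [ 1. -0.  1. 20. 24. 32. 32. 29. 32. 29. 31. 25. 21. 20. 25. 12.  0.  1.  0.  1.  3.]
 [ 4. -1.  1.  3. -0. 25. 24. 23. 18. 22. 21. 22. 22. 19. 26.  6. -0. -7. -3. -2.  2.]
 [ 1.  1. -1. -1. -3.  2. -2.  2. -4.  5. 18. 19. 22. 26. 14.  2.  1.  1.  1.  6.  2.]
 [ 1. -2. -1.  3. -1.  1.  2. -2.  0. -1.  1. -1. -2. -1.  5.  3.  1.  1. -0.  0. -1.]
 [ 0.  5.  3. -4. -2.  6.  1. -2.  2.  2.  6.  0. -1. -1.  3.  1.  1.  1. -3.  2.  3.]]
```

```bash
cd pics; python3 -c "
import cv2,numpy as np
a=[cv2.resize(cv2.imread(f),(400,300)) for f in ['s_feed.png','s_gel.png','t_feed.png','t_gel.png']]
cv2.imwrite('m.png',np.vstack([np.hstack(a[:2]),np.hstack(a[2:])]))"
```

```text
(no output)
```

View pics/s_feed.png

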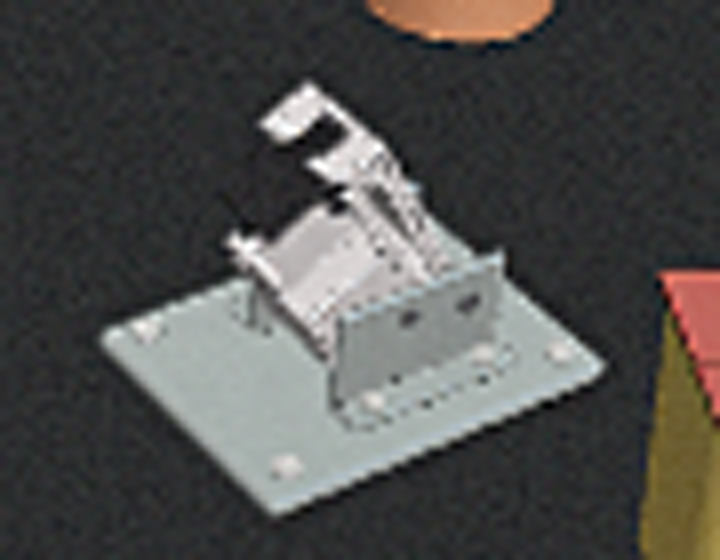

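View pics/t_feed.png

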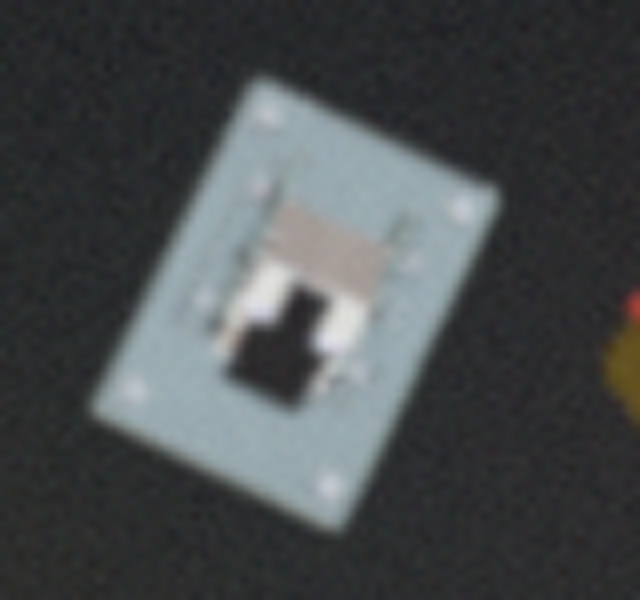

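View pics/s_gel.png

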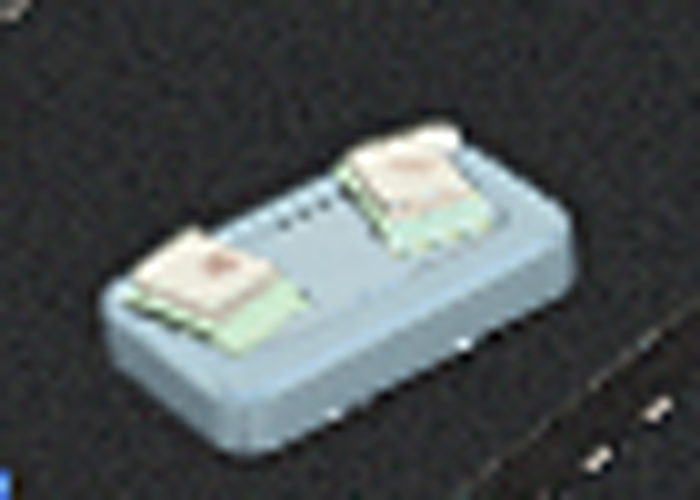

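View pics/t_gel.png

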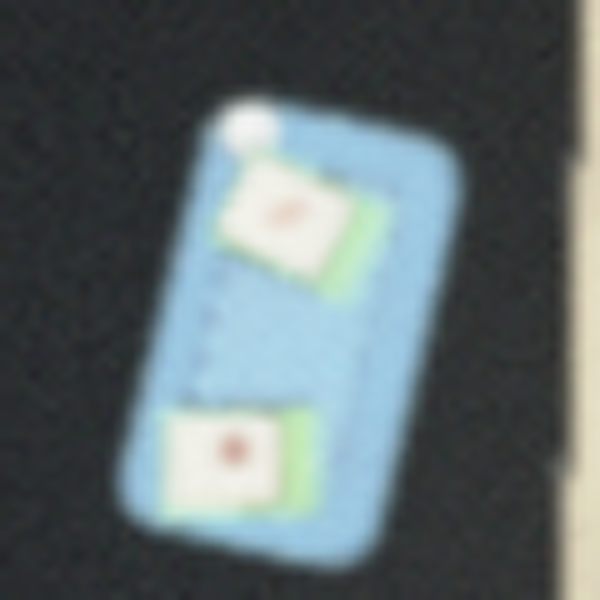

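```bash
cat > fit.py <<'E'
from h import *
import pickle
from scipy.optimize import minimize
cs=pickle.load(open('c0.pkl','rb'))
S=8
def box(x0,x1,y0,y1,z0,z1): return np.array([[x,y,z] for x in(x0,x1) for y in(y0,y1) for z in(z0,z1)])/1000.
def pose(P,x,y,z,yaw):
    c,s=np.cos(yaw),np.sin(yaw); return P@np.array([[c,-s,0],[s,c,0],[0,0,1]]).T+[x,y,z]
def render(c,Ps,win):
    x,y,w,h=win; m=np.zeros((h*S,w*S),np.uint8)
    for P in Ps:
        uv=(proj(c,P)-[x,y]+.5)*S-.5
        cv2.fillConvexPoly(m,cv2.convexHull(np.round(uv*16).astype(np.int32)),255,shift=4)
    return cv2.resize(m,(w,h),interpolation=cv2.INTER_AREA)/255.
def fit(c,parts,z,win,soft,ign,x0):
    f=lambda p:(np.abs(render(c,[pose(P,p[0]/1000,p[1]/1000,z,p[2]/57.3) for P in parts],win)-soft)*(1-ign)).sum()
    best=None
    for k in range(3):
        r_=minimize(f,x0,method='Nelder-Mead',options=dict(initial_simplex=np.array([x0,np.add(x0,[4,0,0]),np.add(x0,[0,4,0]),np.add(x0,[0,0,8])]),xatol=.02,fatol=.02)); x0=r_.x
    return r_.x,r_.fun
block=[box(-14.5,14.5,-20,20,0,5),box(-12,12,-18,12,0,12)]
E
python3 - <<'E'
from fit import *
for n,pts in [('top',{'bench':(140,150),'plate':(290,190),'plate2':(305,160),'pack':(185,222),'green':(188,233),'wax':(176,229),'green2':(191,208),'wax2':(183,205)}),('scene',{'bench':(280,230),'plate':(305,228),'pack':(190,200),'packside':(198,208),'green':(184,203),'wax':(179,197),'green2':(206,192),'wax2':(201,187),'cheek':(330,225)})]:
    for k,(u,v) in pts.items(): print(n,k,cs[n]['color'][v-1:v+2,u-1:u+2].reshape(-1,3).mean(0).round())
E
```

```text
top bench [147. 151. 150.]
top plate [155. 172. 178.]
top plate2 [152. 169. 176.]
top pack [171. 212. 231.]
top green [162. 203. 219.]
top wax [231. 224. 215.]
top green2 [193. 232. 202.]
top wax2 [236. 227. 216.]
scene bench [41. 43. 45.]
scene plate [169. 178. 176.]
scene pack [183. 205. 199.]
scene packside [ 94. 108. 115.]
scene green [202. 229. 204.]
scene wax [233. 228. 214.]
scene green2 [197. 223. 206.]
scene wax2 [228. 219. 205.]
scene cheek [166. 175. 171.]
```

```bash
cat > run1.py <<'E'
from fit import *
out={}
def im(n,win): x,y,w,h=win; return cs[n]['color'][y:y+h,x:x+w].astype(float)
# plate, top
win=(270,145,68,66); I=im('top',win)
soft=np.clip((I.mean(2)-45)/(165-45),0,1); ign=np.zeros_like(soft)
# magazine interior region ignore
soft_f=soft.copy(); cv2.fillPoly
h=cv2.morphologyEx((soft>.5).astype(np.uint8),cv2.MORPH_CLOSE,np.ones((15,15)))
ign[15:52,22:52]=0
er=cv2.erode(h,np.ones((7,7))); soft[er>0]=1
plate=[box(-64,64,-46,46,0,12)]
p,f=fit(cs['top'],plate,0,win,soft,ign,[576,-322,-25]); print('plate top',p,f)
cv2.imwrite('pics/soft.png',cv2.resize((soft*255).astype(np.uint8),None,fx=6,fy=6))
# blocks
for n,wins,thr in [('top',[(166,222,26,20,432,-14,175),(174,197,24,24,494,-24,160)],(39,-8)),('scene',[(168,187,28,24,432,-14,175),(190,177,24,22,494,-24,160)],(6,-9))]:
    for (x,y,w,hh,X,Y,yw) in wins:
        win=(x,y,w,hh); I=cv2.GaussianBlur(im(n,win),(0,0),.5)
        v=I[...,2]-(I[...,0]+I[...,1])/2
        soft=np.clip((v-thr[0])/(thr[1]-thr[0]),0,1)
        lum=I.mean(2); soft[lum<150]=0
        ign=np.zeros_like(soft)
        p,f=fit(cs[n],block,.022,win,soft,ign,[X,Y,yw]); print(n,'block',p.round(2),round(f,1))
        m=render(cs[n],[pose(P,p[0]/1000,p[1]/1000,.022,p[2]/57.3) for P in block],win)
        a=np.hstack([im(n,win)[:,:,::-1],np.repeat(soft[...,None]*255,3,2),np.repeat(np.abs(m-soft)[...,None]*255,3,2)])
        cv2.imwrite('pics/f_%s_%d.png'%(n,X),cv2.resize(a.astype(np.uint8),None,fx=8,fy=8,interpolation=0))
E
python3 run1.py; cd pics; python3 -c "
import cv2,numpy as np
o=np.zeros((800,700,3),np.uint8);y=0
for f in ['top_432','top_494','scene_432','scene_494']:
    a=cv2.imread('f_%s.png'%f);a=a[:, :700]; o[y:y+a.shape[0],:a.shape[1]]=a[:800-y]; y+=a.shape[0]+4
cv2.imwrite('fm.png',cv2.resize(o,(525,600)))"
```

```text
plate top [ 584.50215296 -329.86568216  -25.53523523] 113.6328431372549
top block [433.22  -8.57 183.14] 19.8
top block [496.01 -21.84 154.95] 32.9
scene block [435.82  -4.7  171.3 ] 32.8
scene block [498.64 -17.11 149.4 ] 33.5
```

View pics/fm.png

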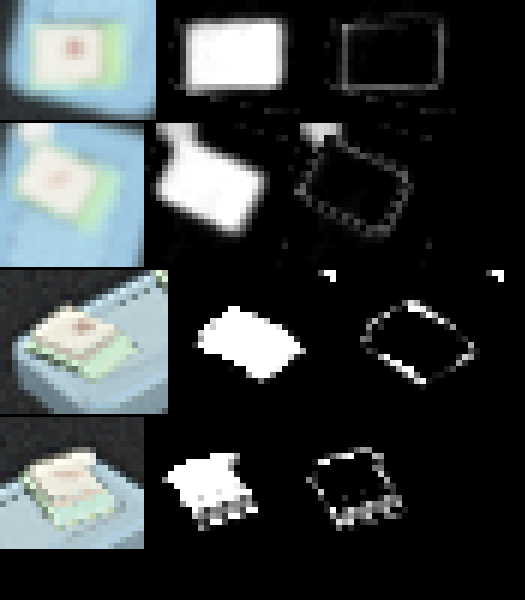

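```bash
cat > ov.py <<'E'
from fit import *
def overlay(c,win,s,segs,f):
    x,y,w,h=win
    I=cv2.resize(c['color'][y:y+h,x:x+w,::-1],None,fx=s,fy=s,interpolation=cv2.INTER_CUBIC)
    for P,col in segs:
        uv=((proj(c,P)-[x,y]+.5)*s-.5).round().astype(int)
        cv2.polylines(I,[uv.reshape(-1,1,2)],False,col,1,cv2.LINE_AA)
    cv2.imwrite('pics/'+f,I)
def wire(b):
    # b: 8x3 from box ordering
    idx=[0,1,3,2,0,4,5,7,6,4]; return [b[idx],b[[1,5]],b[[3,7]],b[[2,6]]]
def Rf(fp):
    return R.from_euler('z',fp[2],degrees=True).as_matrix(),np.array([fp[0],fp[1],0])/1000
def mag(P,fp): # magazine mm -> world m
    M=R.from_euler('y',-30,degrees=True).as_matrix()  # z tilts to -x
    Rm,t=Rf(fp); return ((np.atleast_2d(P)@M.T+[-30,0,92])/1000)@Rm.T+t
def fsegs(fp):
    Rm,t=Rf(fp); L=lambda P:np.array(P)/1000@Rm.T+t
    s=[]
    for w in wire(box(-64,64,-46,46,0,12)): s.append((w@Rm.T+t,(0,0,255)))
    for sg in(-1,1):
        s.append((L([[-22,sg*22.5,12],[-22,sg*22.5,48],[40,sg*22.5,48],[40,sg*22.5,12]]),(255,0,255)))
        s.append((mag([[9,sg*7,0],[21,sg*7,0],[21,sg*16.3,0],[9,sg*16.3,0],[9,sg*7,0]],fp),(0,255,0)))
    s.append((mag([[-23.3,-9,-17],[-23.3,9,-17]],fp),(255,255,0)))
    s.append((mag([[-18.5,-13.5,0],[-18.5,13.5,0],[20.5,13.5,0],[20.5,-13.5,0],[-18.5,-13.5,0]],fp),(0,165,255)))
    return s
E
python3 - <<'E'
from ov import *
fp=[584.5,-329.9,-25.5]
overlay(cs['top'],(265,140,80,75),8,fsegs(fp),'o_t.png')
overlay(cs['scene'],(275,175,90,70),8,fsegs(fp),'o_s.png')
E
cd pics;python3 -c "
import cv2,numpy as np
a=cv2.imread('o_t.png');b=cv2.imread('o_s.png');b=cv2.resize(b,(640,498));a=cv2.resize(a,(640,600))
cv2.imwrite('o.png',cv2.resize(np.vstack([a,b]),(466,800)))"
```

```text
(no output)
```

View pics/o_t.png

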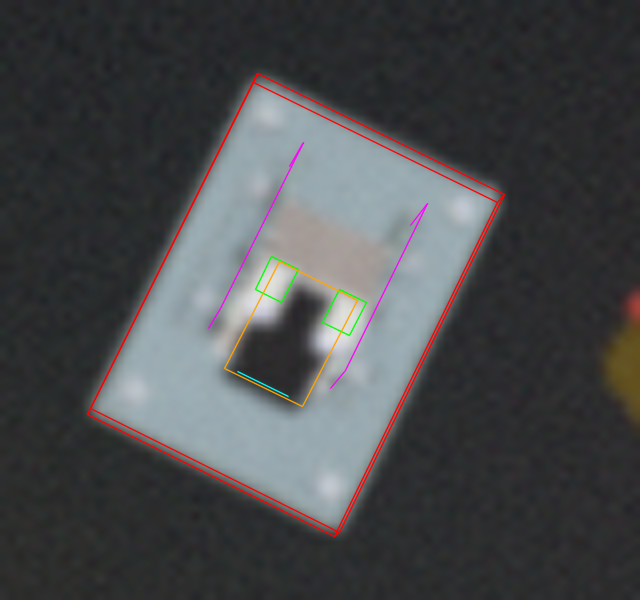

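View pics/o_s.png

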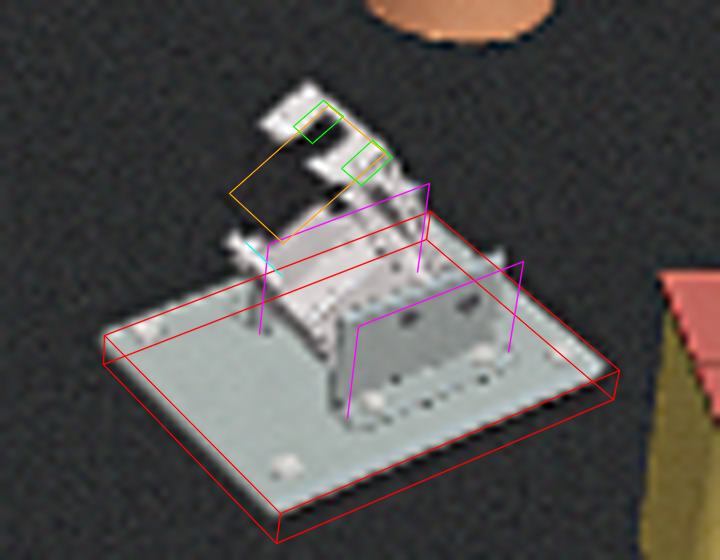

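View pics/soft.png

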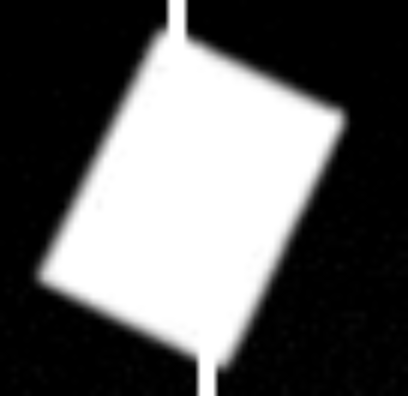

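```bash
cat > run2.py <<'E'
from ov import *
def softm(n,win,lo,hi):
    x,y,w,h=win; I=cs[n]['color'][y:y+h,x:x+w].astype(float); return np.clip((I.mean(2)-lo)/(hi-lo),0,1)
for zt in (12,):
  top=[box(-64,64,-46,46,zt-.5,zt)]
  win=(270,145,68,66); s=softm('top',win,45,165)
  h=np.pad((s>.5).astype(np.uint8),20); h=cv2.erode(cv2.morphologyEx(h,cv2.MORPH_CLOSE,np.ones((15,15))),np.ones((7,7)))[20:-20,20:-20]; s[h>0]=1
  print('top',fit(cs['top'],top,0,win,s,np.zeros_like(s),[584,-330,-25.5]))
  win=(280,185,78,60); s=softm('scene',win,45,170)
  h=np.pad((s>.5).astype(np.uint8),20); h=cv2.erode(cv2.morphologyEx(h,cv2.MORPH_CLOSE,np.ones((15,15))),np.ones((5,5)))[20:-20,20:-20]; s[h>0]=1
  ign=np.zeros_like(s)
  # ignore above the line L corner - right corner region where magazine sticks out
  for v in range(60):
    for u in range(78):
        U=u+280;V=v+185
        if V< 216-(U-288)*0.0 -1 and U<342: ign[v,u]=1
  p,f=fit(cs['scene'],top,0,win,s,ign,[584,-330,-25.5]);print('scene',p,f)
  overlay(cs['scene'],(275,175,90,70),8,fsegs(p),'o_s2.png')
E
python3 run2.py
```

```text
top (array([ 583.81938865, -329.46636194,  -25.31987324]), np.float64(78.95049019607842))
scene [ 582.74872595 -328.26150259  -25.08871079] 47.43027450980392
```

View pics/o_s2.png

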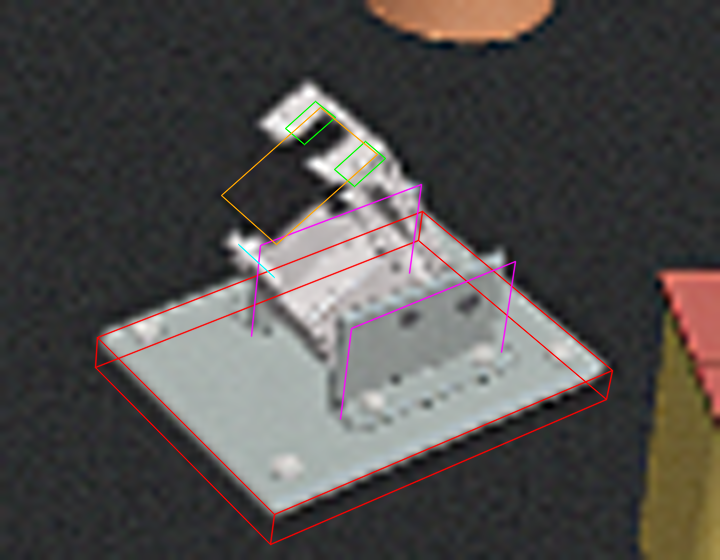

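```bash
cat > run3.py <<'E'
from ov import *
import sys
def lips(fp):
    s=fsegs(fp)[:4]
    for sg in(-1,1):
        s.append((mag([[4,sg*7,2],[9,sg*7,0],[21,sg*7,0],[21,sg*16.3,0],[9,sg*16.3,0],[4,sg*16.3,2],[4,sg*7,2]],fp),(0,255,0)))
        s.append((mag([[21,sg*16.3,2.5],[21,sg*16.3,-40]],fp),(0,0,255)))
    s.append((mag([[-23.3,-9,-17],[-23.3,9,-17],[-23.3,9,-40],[-23.3,-9,-40],[-23.3,-9,-17]],fp),(255,255,0)))
    s.append((mag([[-18.5,-13.5,0],[-18.5,13.5,0],[20.5,13.5,0],[20.5,-13.5,0],[-18.5,-13.5,0]],fp),(0,165,255)))
    return s
overlay(cs['top'],(285,155,35,40),18,lips([583.8,-329.5,-25.2]),'o_t3.png')
overlay(cs['scene'],(298,180,40,40),15,lips([582.8,-328.3,-25.2]),'o_s3.png')
E
python3 run3.py
cd pics;python3 -c "
import cv2,numpy as np
a=cv2.imread('o_t3.png');b=cv2.imread('o_s3.png');a=cv2.resize(a,(400,457));b=cv2.resize(b,(400,400))
b=np.pad(b,((0,57),(0,0),(0,0)));cv2.imwrite('o3.png',np.hstack([a,b]))"
```

```text
(no output)
```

View pics/o_s3.png

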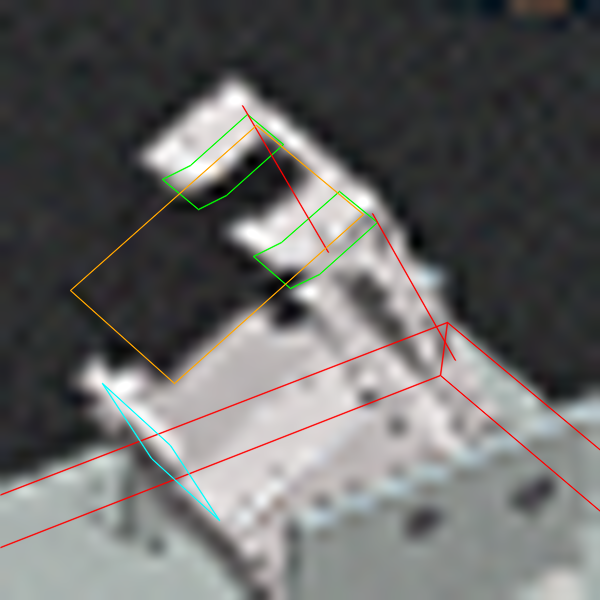

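View pics/o_t3.png

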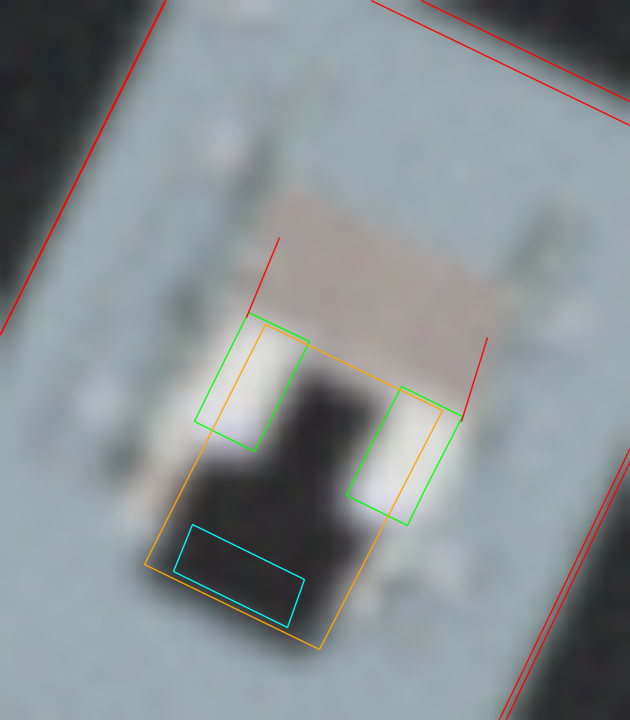

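Run:
```python
from ov import *
W={}
for n in ['top','scene']:
    L=[cam(n) for _ in range(6)]
    c=dict(L[0]); d=np.stack([x['depth'] for x in L]); c['depth']=np.nanmedian(np.where(d==0,np.nan,d),0); c['depth']=np.nan_to_num(c['depth']).astype(np.float32)
    c['color']=np.mean([x['color'].astype(float) for x in L],0).round().astype(np.uint8)
    cs[n]=c
pickle.dump(cs,open('c1.pkl','wb'))
fp=[583.3,-328.9,-25.2]
Rm,t=Rf(fp); M=R.from_euler('y',-30,degrees=True).as_matrix()
for n in cs:
    Wd=world(cs[n]); P=Wd.reshape(-1,3); C=cs[n]['color'].reshape(-1,3)
    F=(P-t)@Rm*1000           # feeder frame
    Q=(F-[-30,0,92])@M        # magazine
    ok=(np.abs(F[:,0])<64)&(np.abs(F[:,1])<46)&(F[:,2]>55)
    print(n,'bench z',np.nanmedian(P[(np.abs(F[:,0])<100)&(np.abs(F[:,1])<75)&(C.mean(1)<60)&(F[:,2]<10)][:,2])*1000,'plate z',np.nanmedian(F[(np.abs(F[:,0])<60)&(np.abs(F[:,1])<42)&(F[:,2]<25)][:,2]))
    idx=np.where(ok)[0]
    w=Wd.shape[1]
    for i in idx[np.argsort(Q[idx,0])]:
        print(n,i%w,i//w,Q[i].round(1),C[i]) if n=='scene' or i%2==0 else 0
```

```text
scene bench z 1.8276180189841784 plate z 12.976034321729003
scene 304 206 [-26.1   8.2 -17.1] [120 115 115]
scene 308 210 [-25.4  -2.5 -24.9] [111 107 107]
scene 307 209 [-25.4   1.2 -24.3] [111 106 106]
scene 309 211 [-25.4  -5.6 -26.3] [101  97  97]
scene 306 208 [-25.3   4.9 -23.7] [100  96  96]
scene 308 209 [-25.3  -8.2 -14.5] [218 212 209]
scene 305 207 [-25.2   8.8 -23.3] [180 175 175]
scene 307 208 [-25.2  -4.5 -13.9] [207 202 202]
scene 306 207 [-25.   -0.1 -14.3] [224 217 218]
scene 305 206 [-25.    3.5 -13.5] [230 223 223]
scene 304 205 [-24.6   8.6 -14.8] [245 238 237]
scene 309 210 [-24.4  -7.3 -21.1] [217 211 211]
scene 310 211 [-23.6  -6.7 -27.4] [197 192 192]
scene 308 208 [-23.6  -6.1 -14.4] [240 239 239]
scene 309 209 [-23.4  -8.8 -16.3] [234 231 229]
scene 307 207 [-23.4  -1.7 -14.7] [245 247 247]
scene 305 205 [-23.1   6.2 -14.3] [221 222 221]
scene 306 206 [-23.1   2.9 -15.4] [219 218 219]
scene 304 204 [-22.9  10.8 -14.7] [180 180 179]
scene 306 203 [-20.4  -2.9   0.6] [18 17 18]
scene 305 202 [-20.4   0.6   1.4] [33 32 32]
scene 304 201 [-20.3   4.2   2.1] [35 
[... 20934 characters left out ...]
42.8] [163 155 150]
top 306 176 [22.4 -5.3  5.6] [176 173 172]
top 310 174 [ 22.4 -13.3 -25.4] [164 154 151]
top 304 168 [ 22.5   6.3 -50.6] [163 154 151]
top 308 173 [ 22.5  -7.6 -25.4] [166 158 153]
top 310 172 [ 22.5 -11.7 -41.5] [163 155 151]
top 300 172 [22.5 12.1 -2.6] [173 168 165]
top 300 167 [ 22.5  16.8 -42.5] [163 156 152]
top 304 172 [ 22.6   2.7 -17.6] [165 157 153]
top 308 176 [ 22.6 -10.   -1.3] [180 175 172]
top 300 169 [ 22.6  14.9 -25.9] [166 158 154]
top 312 172 [ 22.6 -16.6 -49.1] [160 156 152]
top 298 172 [22.6 16.7  5.4] [184 181 181]
top 302 171 [ 22.7   8.3 -17.4] [163 154 150]
top 312 175 [ 22.7 -18.8 -24. ] [155 160 159]
top 310 171 [ 22.8 -10.8 -48.6] [164 155 151]
```

Run:
```python
from ov import *
print([a for a in dir(r) if not a.startswith('__')],[a for a in dir(monitor) if not a.startswith('__')])
cs=pickle.load(open('c1.pkl','rb'))
np.set_printoptions(linewidth=250)
W=world(cs['top'])
print((W[194:244,166:204,2]*1000-1.3).round().astype(int))
# corridor heights
P=W.reshape(-1,3);P=P[np.isfinite(P[:,0])]
H,xe,ye=np.histogram2d(P[:,0],P[:,1],bins=[np.arange(0.1,0.9,.05),np.arange(-.6,.75,.05)])
from scipy.stats import binned_statistic_2d
s=binned_statistic_2d(P[:,0],P[:,1],P[:,2],'max',bins=[np.arange(0.1,0.9,.05),np.arange(-.6,.75,.05)]).statistic
print(ye.round(2)); 
for i in range(len(s)): print(xe[i].round(2),np.nan_to_num(s[i]*100,nan=-99).round().astype(int))
```

```text
['PlanningError', 'grip_depth'] ['read_state']
[[-3 -1  0 ...  0  1 -2]
 [-3  1 -1 ... -2  1  0]
 [ 2 -3  0 ... -1 -1  1]
 ...
 [-3 -2  2 ... -2  0  0]
 [-2 -1  0 ...  0 -1 -1]
 [-1 -1 -1 ...  0  0 -1]]
[-0.6  -0.55 -0.5  -0.45 -0.4  -0.35 -0.3  -0.25 -0.2  -0.15 -0.1  -0.05  0.    0.05  0.1   0.15  0.2   0.25  0.3   0.35  0.4   0.45  0.5   0.55  0.6   0.65  0.7 ]
0.1 [-73 -73 -73 -73 -57 -57 -58 -73   0   2   2   1   2   2   1   0 -73 -73 -73 -73 -73 -73 -73 -73 -73 -73]
0.15 [-73 -73 -73 -73 -73 -73 -73 -73   0   0   0   0   0 -63   0   0 -73 -73 -73 -73 -73 -73 -73 -73 -74 -73]
0.2 [-73 -73 -73 -73 -73 -73 -73 -73 -73 -73 -73 -73 -73 -73 -73 -73 -73 -73 -73 -73 -73 -73 -74 -73 -74 -73]
0.25 [-73 -73 -73 -73 -73 -73 -73 -73 -73 -73   0   0   0   0   0   0   0   0   0   0   0 -99 -99 -99 -99 -99]
0.3 [-73 -73 -73 -73 -73 -73 -73 -73 -73 -73   0   2   1   0   0   0   0   7   6  11   8 -99 -99 -99 -99 -99]
0.35 [  1   0   0   0   1   0   0   0   0   0   0   1   1   0  17  16  17  16  14  12 -99 -99 -99 -99 -99 -99]
0.4 [  1   0   1   1   1   0   1   0   1   0   2   4   4   0  17  17  
[... 223 characters left out ...]
  25  25  20  11 -99 -99 -99 -99 -99]
0.55 [  2  10  10  10   6  11   5   1   0   0   1   0   0   0  19  20  20  27  27  22  12 -99 -99 -99 -99 -99]
0.6 [  1   1  10   0   5   7   2   0   0   0   0   0   0   2  17  20  26  30  30  22  14 -99 -99 -99 -99 -99]
0.65 [ 10  11  11   0   0   2   0   0   0   1   1   1   1   2   2  17  26  30  30  24 -99 -99 -99 -99 -99 -99]
0.7 [ 54  50  50  50  50  50  50  50  50  50  50  50  50  50  50  55  54  44  36   6 -99 -99 -99 -99 -99 -99]
0.75 [ 50  56  56  56  56  55  55  54  54  54  52  51  54  54  54  55  54  44   1   6   8   2 -99 -99 -99 -99]
0.8 [ 50   1   0  50   0  14  14  15  23  25  25  25  25  25  25  25   0   9   0   2   2   2 -99 -99 -99 -99]
```

Run:
```python
from ov import *
cs=pickle.load(open('c1.pkl','rb'))
for n,b in [('top',1.3),('scene',1.8)]:
    P=world(cs[n]).reshape(-1,3)*1000
    for nm,(x,y,a) in {'near':(433.2,-8.6,183.1),'far':(496,-21.8,155)}.items():
        c,s=np.cos(np.radians(a)),np.sin(np.radians(a))
        Q=(P-[x,y,b])@np.array([[c,-s,0],[s,c,0],[0,0,1]])
        print(n,nm)
        for yy in ((-26,-20),(-4,18),(20,26)):
            o=[]
            for x0 in range(-36,36,3):
                m=(Q[:,0]>=x0)&(Q[:,0]<x0+3)&(Q[:,1]>yy[0])&(Q[:,1]<yy[1])&(Q[:,2]>-15)&(Q[:,2]<45)
                o.append((x0,round(float(np.median(Q[m,2])),1) if m.sum() else None))
            print(yy,o)
        # wax top center from depth: points z>29
        m=(np.abs(Q[:,0])<22)&(np.abs(Q[:,1])<28)&(Q[:,2]>30.5)
        print('wax centroid',Q[m].mean(0).round(1),'expect y -3, z 34;',m.sum(), 'cassette bits')
```

```text
top near
(-26, -20) [(-36, 1.6), (-33, -3.7), (-30, None), (-27, 19.4), (-24, 20.8), (-21, 20.5), (-18, 20.8), (-15, 21.4), (-12, 20.5), (-9, 21.2), (-6, 22.2), (-3, 21.8), (0, 20.8), (3, 20.6), (6, 22.0), (9, 20.6), (12, 20.9), (15, -1.3), (18, -1.6), (21, -1.1), (24, -1.2), (27, -2.0), (30, -0.8), (33, 0.6)]
(-4, 18) [(-36, 22.1), (-33, 21.6), (-30, 22.5), (-27, 21.6), (-24, 22.6), (-21, 22.5), (-18, 22.3), (-15, 23.5), (-12, 27.1), (-9, 32.4), (-6, 32.3), (-3, 32.2), (0, 32.2), (3, 32.4), (6, 32.6), (9, 32.1), (12, 27.0), (15, 21.1), (18, 20.3), (21, 20.1), (24, -0.5), (27, -0.3), (30, -0.4), (33, -0.7)]
(20, 26) [(-36, 22.3), (-33, 22.1), (-30, 22.9), (-27, 21.6), (-24, 22.4), (-21, 22.0), (-18, 22.1), (-15, 23.0), (-12, 21.9), (-9, 22.3), (-6, 20.2), (-3, 20.7), (0, 21.9), (3, 20.5), (6, 21.8), (9, 22.1), (12, 22.0), (15, 21.0), (18, 21.2), (21, 21.0), (24, 19.9), (27, 0.2), (30, -0.8), (33, 0.1)]
wax centroid [ 1.  -0.9 32.9] expect y -3, z 34; 107 cassette bits
top far
(-26, -20) [(-36, -0.9), (-33, -0.5), (-30, -0.1), (-27, 9.9), (-24, 21.4), (-21, 24.1), (-18, 24.8), (-15, 2
[... 2134 characters left out ...]
ne), (30, None), (33, 21.1)]
(-4, 18) [(-36, None), (-33, 22.0), (-30, 21.3), (-27, 21.6), (-24, 21.8), (-21, 21.5), (-18, 22.1), (-15, 23.4), (-12, 25.9), (-9, 28.8), (-6, 32.4), (-3, 29.3), (0, 30.1), (3, 32.1), (6, 31.1), (9, 31.0), (12, 27.7), (15, 23.1), (18, 22.5), (21, 22.7), (24, 22.4), (27, 22.4), (30, 22.8), (33, 22.8)]
(20, 26) [(-36, -0.3), (-33, 17.3), (-30, 21.1), (-27, 22.1), (-24, 22.3), (-21, 21.9), (-18, 21.8), (-15, 22.0), (-12, 22.4), (-9, 21.9), (-6, 21.9), (-3, 22.4), (0, 21.7), (3, 23.1), (6, 22.0), (9, 21.9), (12, 22.2), (15, 22.6), (18, 22.9), (21, 22.3), (24, 22.4), (27, 21.9), (30, 22.6), (33, 23.0)]
wax centroid [ 1.8 -1.8 33.1] expect y -3, z 34; 64 cassette bits
```

```bash
cat > mv.py <<'E'
from ov import *
FP=[583.3,-328.9,-25.2]
def st(): return monitor.read_state()
def down(ang): # tool y at world angle (deg), pointing down
    a=np.radians(ang); y=np.array([np.cos(a),np.sin(a),0]); z=np.array([0,0,-1.]); return np.stack([np.cross(y,z),y,z],1)
def magR(fp=FP):
    Rm,_=Rf(fp); M=Rm@R.from_euler('y',-30,degrees=True).as_matrix(); return np.stack([M[:,0],-M[:,1],-M[:,2]],1)
def row(tipw,Rt,s=None,tip=0.070):
    s=s or st(); R0=R.from_quat(s['eef_rot']).as_matrix(); t0=np.array(s['ee_pos'])
    t=np.array(tipw)-Rt[:,2]*tip
    d=R0.T@(t-t0); rv=R.from_matrix(R0.T@Rt).as_rotvec()/(2*np.pi)
    return dict(zip(['x','y','z','rx','ry','rz'],np.r_[d,rv].round(4).tolist()))
def show():
    s=st(); Rt=R.from_quat(s['eef_rot']).as_matrix(); tip=np.array(s['ee_pos'])+Rt[:,2]*.07
    Rm,t=Rf(FP);M=R.from_euler('y',-30,degrees=True).as_matrix()
    q=M.T@(Rm.T@(tip-t)*1000-[-30,0,92])
    print('t',s['time'],'tip',(tip*1000).round(1),'mag',q.round(1),'F',np.round(s['ft_force'],1),'Ftool',(Rt.T@s['ft_force']).round(1),'w',round(s['width']*1000,1),'q',np.round(s['joint_positions'],2))
E
python3 - <<'E'
from mv import *
show()
for p,a in [((.25,.42,.28),60),((.37,.12,.25),25),((.4329,-.0176,.075),3.1),((.4329,-.0176,.0232),3.1)]: print(row(p,down(a)))
E
```

```text
t 2.0 tip [169.  601.7 222.3] mag [-576.7  665.7  483.4] F [ 0.5  0.3 -0.2] Ftool [-0.4  0.4  0.2] w 87.0 q [-1.32  0.33 -0.06  1.46  0.02  1.35 -0.09]
{'x': -0.1271, 'y': -0.1531, 'z': -0.0577, 'rx': 0.0, 'ry': -0.0, 'rz': 0.0398}
{'x': -0.3238, 'y': -0.4094, 'z': -0.0277, 'rx': 0.0, 'ry': -0.0, 'rz': 0.137}
{'x': -0.4215, 'y': -0.5249, 'z': 0.1472, 'rx': 0.0, 'ry': -0.0, 'rz': 0.1978}
{'x': -0.4215, 'y': -0.5249, 'z': 0.199, 'rx': 0.0, 'ry': -0.0, 'rz': 0.1978}
```

Request:
drive_tool(
  plan=[
    {"x":-0.127,"y":-0.153,"z":-0.058,"rz":0.04,"fingers":0.46},
    {"x":-0.127,"y":-0.153,"z":-0.058,"rz":0.04,"fingers":0.46},
    {"x":-0.127,"y":-0.153,"z":-0.058,"rz":0.04,"fingers":0.46},
    {"x":-0.324,"y":-0.409,"z":-0.028,"rz":0.137,"fingers":0.46},
    {"x":-0.324,"y":-0.409,"z":-0.028,"rz":0.137,"fingers":0.46},
    {"x":-0.324,"y":-0.409,"z":-0.028,"rz":0.137,"fingers":0.46},
    {"x":-0.324,"y":-0.409,"z":-0.028,"rz":0.137,"fingers":0.46},
    {"x":-0.324,"y":-0.409,"z":-0.028,"rz":0.137,"fingers":0.46},
    {"x":-0.324,"y":-0.409,"z":-0.028,"rz":0.137,"fingers":0.46},
    {"x":-0.4215,"y":-0.525,"z":0.147,"rz":0.198,"fingers":0.46},
    {"x":-0.4215,"y":-0.525,"z":0.147,"rz":0.198,"fingers":0.46},
    {"x":-0.4215,"y":-0.525,"z":0.147,"rz":0.198,"fingers":0.46},
  ],
)

```text
validation failed for argument at $.pl...
```

Run:
```python
from mv import *
show()
for p,a in [((.4329,-.0176,.075),3.1),((.4329,-.0176,.0232),3.1)]: print(row(p,down(a)))
```

```text
t 2.0 tip [169.  601.7 222.3] mag [-576.7  665.7  483.4] F [ 0.5  0.3 -0.2] Ftool [-0.4  0.4  0.2] w 87.0 q [-1.32  0.33 -0.06  1.46  0.02  1.35 -0.09]
{'x': -0.4215, 'y': -0.5249, 'z': 0.1472, 'rx': 0.0, 'ry': -0.0, 'rz': 0.1978}
{'x': -0.4215, 'y': -0.5249, 'z': 0.199, 'rx': 0.0, 'ry': -0.0, 'rz': 0.1978}
```

Request:
drive_tool(
  plan=[
    {"rx":0,"ry":0,"rz":0.04,"x":-0.127,"y":-0.153,"z":-0.058,"fingers":0.46},
  ],
)

```text
time: 2.12
ee_pos: [0.1908, 0.5479, 0.3072]
eef_rot: [0.228, 0.974, -0.002, -0.001]
ft_force: [2.1, -1.1, 1.5]
width: 0.0823
```

Run:
```python
from mv import *
show()
for p,a in [((.25,.42,.28),60),((.37,.12,.25),25),((.4329,-.0176,.075),3.1),((.4329,-.0176,.0232),3.1)]: print(row(p,down(a)))
```

```text
t 2.125 tip [190.6 547.7 237.2] mag [-532.4  626.   475. ] F [ 2.1 -1.1  1.5] Ftool [-2.3 -0.1 -1.5] w 82.3 q [-1.29  0.23 -0.03  1.56  0.01  1.36 -0.21]
{'x': -0.1098, 'y': -0.0886, 'z': -0.0426, 'rx': -0.0007, 'ry': -0.0001, 'rz': 0.0103}
{'x': -0.3503, 'y': -0.3043, 'z': -0.0118, 'rx': -0.0007, 'ry': 0.0001, 'rz': 0.1075}
{'x': -0.4678, 'y': -0.399, 'z': 0.1635, 'rx': -0.0007, 'ry': 0.0002, 'rz': 0.1683}
{'x': -0.4678, 'y': -0.3988, 'z': 0.2153, 'rx': -0.0007, 'ry': 0.0002, 'rz': 0.1683}
```

Request:
drive_tool(
  plan=[
    {"rx":0,"ry":0,"rz":0.01,"x":-0.11,"y":-0.089,"z":-0.043,"fingers":0.46},
    {"rx":0,"ry":0,"rz":0.01,"x":-0.11,"y":-0.089,"z":-0.043,"fingers":0.46},
    {"rx":0,"ry":0,"rz":0.107,"x":-0.35,"y":-0.304,"z":-0.012,"fingers":0.46},
    {"rx":0,"ry":0,"rz":0.107,"x":-0.35,"y":-0.304,"z":-0.012,"fingers":0.46},
    {"rx":0,"ry":0,"rz":0.107,"x":-0.35,"y":-0.304,"z":-0.012,"fingers":0.46},
    {"rx":0,"ry":0,"rz":0.107,"x":-0.35,"y":-0.304,"z":-0.012,"fingers":0.46},
    {"rx":0,"ry":0,"rz":0.107,"x":-0.35,"y":-0.304,"z":-0.012,"fingers":0.46},
    {"rx":0,"ry":0,"rz":0.107,"x":-0.35,"y":-0.304,"z":-0.012,"fingers":0.46},
    {"rx":0,"ry":0,"rz":0.168,"x":-0.468,"y":-0.399,"z":0.16,"fingers":0.46},
    {"rx":0,"ry":0,"rz":0.168,"x":-0.468,"y":-0.399,"z":0.16,"fingers":0.46},
    {"rx":0,"ry":0,"rz":0.168,"x":-0.468,"y":-0.399,"z":0.16,"fingers":0.46},
    {"rx":0,"ry":0,"rz":0.168,"x":-0.468,"y":-0.399,"z":0.16,"fingers":0.46},
  ],
)

```text
time: 3.62
ee_pos: [0.4348, -0.0206, 0.1483]
eef_rot: [0.688, 0.725, -0.0, 0.0]
ft_force: [-0.1, 1.4, -0.3]
width: 0.04
```

Run:
```python
from mv import *
show()
c=cam('top');x,y,w,h=130,150,110,110
cv2.imwrite('pics/t1.png',cv2.resize(c['color'][y:y+h,x:x+w,::-1],None,fx=5,fy=5,interpolation=2))
c=cam('scene');x,y,w,h=130,120,120,110
cv2.imwrite('pics/s1.png',cv2.resize(c['color'][y:y+h,x:x+w,::-1],None,fx=5,fy=5,interpolation=2))
for p,a in [((.4329,-.0176,.075),3.1),((.4329,-.0176,.0232),3.1)]: print(row(p,down(a)))
```

```text
t 3.625 tip [434.7 -20.6  78.3] mag [-211.   215.7  106. ] F [-0.1  1.4 -0.3] Ftool [1.4 0.  0.3] w 40.0 q [-0.7   0.04  0.66  2.14 -0.03  0.97  0.03]
{'x': 0.0039, 'y': -0.0008, 'z': 0.0022, 'rx': -0.0006, 'ry': 0.0004, 'rz': -0.0007}
{'x': 0.004, 'y': -0.0006, 'z': 0.054, 'rx': -0.0006, 'ry': 0.0004, 'rz': -0.0007}
```

View pics/s1.png

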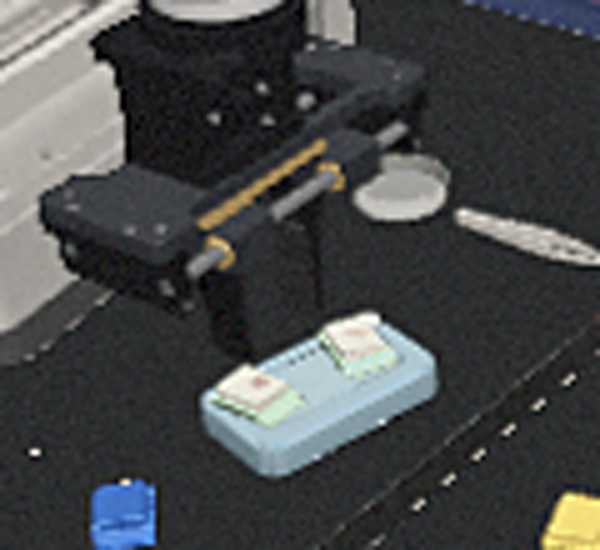

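Request:
drive_tool(
  plan=[
    {"rx":-0.0006,"ry":0.0004,"rz":-0.0007,"x":0.004,"y":-0.0006,"z":0.002,"fingers":0.46},
    {"rx":-0.0006,"ry":0.0004,"rz":-0.0007,"x":0.004,"y":-0.0006,"z":0.03,"fingers":0.46},
    {"rx":-0.0006,"ry":0.0004,"rz":-0.0007,"x":0.004,"y":-0.0006,"z":0.045,"fingers":0.46},
    {"rx":-0.0006,"ry":0.0004,"rz":-0.0007,"x":0.004,"y":-0.0006,"z":0.05,"fingers":0.46},
    {"rx":-0.0006,"ry":0.0004,"rz":-0.0007,"x":0.004,"y":-0.0006,"z":0.05,"fingers":0.46},
  ],
)

```text
time: 4.35
ee_pos: [0.4342, -0.0144, 0.1001]
eef_rot: [0.686, 0.728, 0.002, 0.0]
ft_force: [0.1, -0.5, 0.2]
width: 0.0401
```

Run:
```python
from mv import *
show()
c=cam('scene');x,y,w,h=150,150,90,75
cv2.imwrite('pics/s2.png',cv2.resize(c['color'][y:y+h,x:x+w,::-1],None,fx=8,fy=8,interpolation=2))
for p,a in [((.4329,-.0176,.023),3.1)]: print(row(p,down(a)))
```

```text
t 4.35 tip [434.5 -14.2  30.1] mag [-237.6  221.4   65.7] F [ 0.1 -0.5  0.2] Ftool [-0.5  0.1 -0.2] w 40.1 q [-0.68  0.14  0.65  2.18 -0.12  0.85  0.1 ]
{'x': -0.003, 'y': -0.0017, 'z': 0.0073, 'rx': 0.0007, 'ry': -0.0005, 'rz': 0.0007}
```

View pics/s2.png

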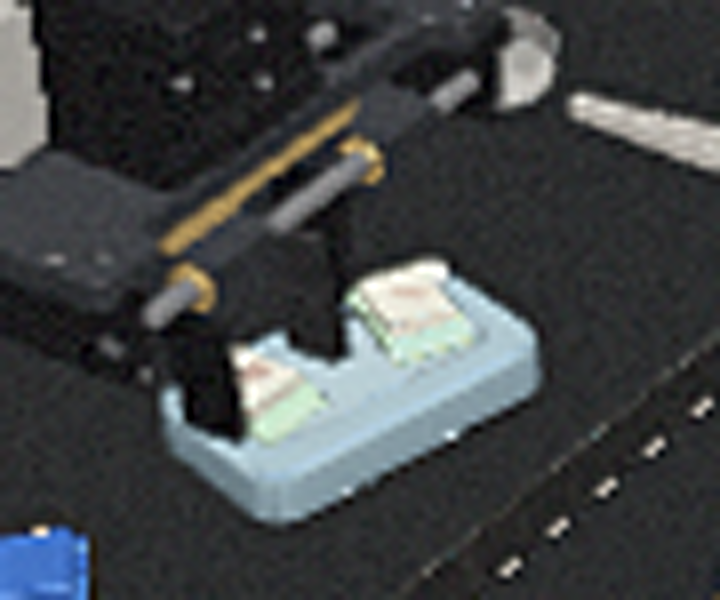

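Request:
drive_tool(
  plan=[
    {"rx":0,"ry":0,"rz":0,"x":-0.003,"y":-0.0015,"z":0,"fingers":0.46},
    {"rx":0,"ry":0,"rz":0,"x":-0.003,"y":-0.0015,"z":0,"fingers":0.46},
  ],
)

```text
time: 4.65
ee_pos: [0.4329, -0.018, 0.1001]
eef_rot: [0.686, 0.727, 0.003, 0.0]
ft_force: [0.6, 0.0, -0.2]
width: 0.04
```

Run:
```python
from mv import *
show()
for p,a in [((.4329,-.0176,.023),3.1)]: print(row(p,down(a)))
```

```text
t 4.65 tip [433.2 -17.8  30.1] mag [-237.3  217.6   65.5] F [ 0.6  0.  -0.2] Ftool [0.  0.6 0.2] w 40.0 q [-0.68  0.14  0.66  2.18 -0.12  0.85  0.11]
{'x': 0.0004, 'y': 0.0, 'z': 0.0071, 'rx': 0.0007, 'ry': -0.0005, 'rz': 0.0006}
```

Request:
drive_tool(
  plan=[
    {"rx":0.0007,"ry":-0.0005,"rz":0.0006,"x":0,"y":0,"z":0.005,"fingers":0.46},
    {"rx":0.0007,"ry":-0.0005,"rz":0.0006,"x":0,"y":0,"z":0.0068,"fingers":0.46},
    {"rx":0.0007,"ry":-0.0005,"rz":0.0006,"x":0,"y":0,"z":0.0068,"fingers":0.46},
  ],
)

```text
time: 5.03
ee_pos: [0.4326, -0.0178, 0.0927]
eef_rot: [0.688, 0.726, -0.001, -0.0]
ft_force: [0.1, -0.4, -0.2]
width: 0.0403
```

Run:
```python
from mv import *
show()
```

```text
t 5.025 tip [432.5 -17.8  22.7] mag [-241.5  217.3   59.4] F [ 0.1 -0.4 -0.2] Ftool [-0.4  0.   0.2] w 40.3 q [-0.68  0.16  0.65  2.18 -0.13  0.84  0.11]
```

Tips are 0.7 mm above the pack. Close.

Request:
drive_tool(
  plan=[
    {"rx":0,"ry":0,"rz":0,"x":0,"y":0,"z":0,"fingers":0.2},
    {"rx":0,"ry":0,"rz":0,"x":0,"y":0,"z":0,"fingers":0.2},
    {"rx":0,"ry":0,"rz":0,"x":0,"y":0,"z":0,"fingers":0.2},
    {"rx":0,"ry":0,"rz":0,"x":0,"y":0,"z":0,"fingers":0.2},
  ],
  squeeze=50,
)

```text
time: 5.52
ee_pos: [0.4328, -0.0178, 0.0929]
eef_rot: [0.688, 0.726, -0.0, 0.0]
ft_force: [0.1, -0.4, 0.4]
width: 0.0271
```

Request:
drive_tool(
  plan=[
    {"rx":0,"ry":0,"rz":0,"x":0,"y":0,"z":-0.02,"fingers":0.2},
    {"rx":0,"ry":0,"rz":0,"x":0,"y":0,"z":-0.07,"fingers":0.2},
    {"rx":0,"ry":0,"rz":0,"x":0,"y":0,"z":-0.12,"fingers":0.2},
    {"rx":0,"ry":0,"rz":0,"x":0,"y":0,"z":-0.12,"fingers":0.2},
  ],
)

```text
time: 6.02
ee_pos: [0.4346, -0.0176, 0.2162]
eef_rot: [0.688, 0.726, 0.003, 0.001]
ft_force: [-0.0, -0.2, -0.8]
width: 0.027
```

Run:
```python
from mv import *
show()
import pickle
C={n:cam(n) for n in ['scene','top']}; pickle.dump(C,open('c2.pkl','wb'))
c=C['scene'];x,y,w,h=130,90,110,110
cv2.imwrite('pics/s3.png',cv2.resize(c['color'][y:y+h,x:x+w,::-1],None,fx=6,fy=6,interpolation=2))
Rt=magR()
for p in [(-30,0,60),(-30,0,20),(-30,0,4)]:
    print(p,row(mag(p,FP)[0],Rt))
```

```text
t 6.025 tip [435.  -17.4 146.2] mag [-178.   218.7  165.4] F [-0.  -0.2 -0.8] Ftool [-0.2 -0.   0.8] w 27.0 q [-0.74 -0.08  0.66  2.07  0.05  1.13 -0.05]
(-30, 0, 60) {'x': -0.2617, 'y': 0.0267, 'z': 0.0233, 'rx': -0.0858, 'ry': 0.0511, 'rz': 0.3199}
(-30, 0, 20) {'x': -0.2712, 'y': 0.0443, 'z': 0.0579, 'rx': -0.0858, 'ry': 0.0511, 'rz': 0.3199}
(-30, 0, 4) {'x': -0.275, 'y': 0.0514, 'z': 0.0718, 'rx': -0.0858, 'ry': 0.0511, 'rz': 0.3199}
```

View pics/s3.png

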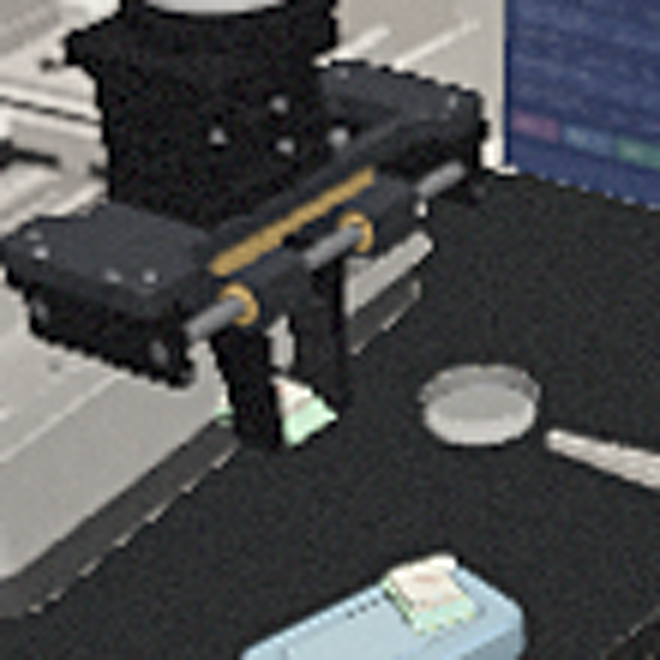

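```bash
cat > hand.py <<'E'
from mv import *
def handsegs(s,g,dz=.7,off=(0,0,0)):
    Rt=R.from_quat(s['eef_rot']).as_matrix(); tip=np.array(s['ee_pos'])+Rt[:,2]*.07
    # block axes in tool: bx=-y, by=-x, bz=-z
    B=np.stack([-Rt[:,1],-Rt[:,0],-Rt[:,2]],1); o=tip+Rt@np.array([g,0,dz])/1000+np.array(off)/1000
    out=[]
    for bx,col in [(box(-14.5,14.5,-20,20,0,6),(0,0,255)),(box(-12,12,-18,12,6,12),(0,200,0))]:
        out+=[(w@B.T+o,col) for w in wire(bx)]
    fp=box(-9.5,9.5,13.5,28,-40,0)
    for sg in (1,-1):
        out+=[((w*[1,sg,1])@Rt.T+tip+np.array(off)/1000,(255,0,255)) for w in wire(fp)]
    return out
E
python3 - <<'E'
from hand import *
C=pickle.load(open('c2.pkl','rb')); s=st()
overlay(C['scene'],(160,145,36,30),18,handsegs(s,8,off=(0,0,1.8)),'h1.png')
E
```

```text
(no output)
```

View pics/h1.png

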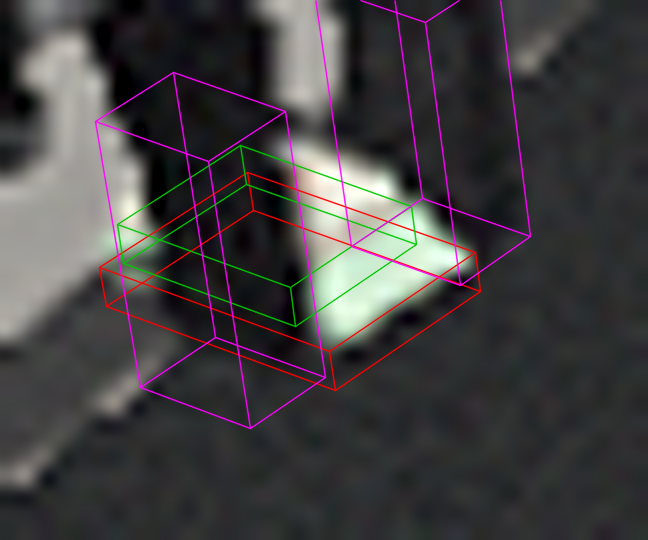

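```bash
cat >> hand.py <<'E'
def inhand(C,s,bias={'top':1.3,'scene':1.8}):
    Rt=R.from_quat(s['eef_rot']).as_matrix(); tip=np.array(s['ee_pos'])+Rt[:,2]*.07
    B=np.stack([-Rt[:,1],-Rt[:,0],-Rt[:,2]],1)
    for n in C:
        P=world(C[n]).reshape(-1,3); Q=(P-[0,0,bias[n]/1000]-tip)@B*1000
        c=C[n]['color'].reshape(-1,3).astype(int)
        m=(np.abs(Q[:,0])<18)&(np.abs(Q[:,1])<40)&(Q[:,2]>-8)&(Q[:,2]<16)&(c.mean(1)>120)
        gr=m&(c[:,1]-c[:,0]>15); wx=m&(c[:,0]-c[:,2]>5)
        for nm,k in (('all',m),('green',gr),('wax',wx)):
            if k.sum()>3: print(n,nm,k.sum(),'x',np.percentile(Q[k,0],[3,50,97]).round(1),'y',np.percentile(Q[k,1],[3,50,97]).round(1),'z',np.percentile(Q[k,2],[10,50,90]).round(1))
E
python3 - <<'E'
from hand import *
inhand(pickle.load(open('c2.pkl','rb')),st())
E
```

```text
scene all 61 x [-15.5  -5.1  12.9] y [-26.3   2.5   9.5] z [ 3.   7.9 14. ]
scene green 39 x [-15.7  -3.9  14.2] y [-24.7   4.4  10.4] z [2.7 5.5 8.6]
scene wax 23 x [-15.   -5.8   7.6] y [-26.9  -1.1   2.7] z [ 9.4 12.5 14.7]
```

Request:
drive_tool(
  plan=[
    {"rx":-0.0858,"ry":0.0511,"rz":0.3199,"x":-0.2617,"y":0.0267,"z":0.0,"fingers":0.2},
    {"rx":-0.0858,"ry":0.0511,"rz":0.3199,"x":-0.2617,"y":0.0267,"z":0.0,"fingers":0.2},
    {"rx":-0.0858,"ry":0.0511,"rz":0.3199,"x":-0.2617,"y":0.0267,"z":0.0,"fingers":0.2},
    {"rx":-0.0858,"ry":0.0511,"rz":0.3199,"x":-0.2617,"y":0.0267,"z":0.0,"fingers":0.2},
    {"rx":-0.0858,"ry":0.0511,"rz":0.3199,"x":-0.2617,"y":0.0267,"z":0.0,"fingers":0.2},
    {"rx":-0.0858,"ry":0.0511,"rz":0.3199,"x":-0.2617,"y":0.0267,"z":0.0,"fingers":0.2},
    {"rx":-0.0858,"ry":0.0511,"rz":0.3199,"x":-0.2617,"y":0.0267,"z":0.0,"fingers":0.2},
    {"rx":-0.0858,"ry":0.0511,"rz":0.3199,"x":-0.2617,"y":0.0267,"z":0.0,"fingers":0.2},
    {"rx":-0.0858,"ry":0.0511,"rz":0.3199,"x":-0.2617,"y":0.0267,"z":0.0,"fingers":0.2},
    {"rx":-0.0858,"ry":0.0511,"rz":0.3199,"x":-0.2617,"y":0.0267,"z":0.0233,"fingers":0.2},
    {"rx":-0.0858,"ry":0.0511,"rz":0.3199,"x":-0.2617,"y":0.0267,"z":0.0233,"fingers":0.2},
    {"rx":-0.0858,"ry":0.0511,"rz":0.3199,"x":-0.2617,"y":0.0267,"z":0.0233,"fingers":0.2},
  ],
)

```text
time: 7.62
ee_pos: [0.4727, -0.277, 0.1879]
eef_rot: [0.943, -0.212, 0.251, 0.057]
ft_force: [0.5, -0.4, -0.5]
width: 0.0275
```

Run:
```python
from hand import *
show(); s=st()
print(row(mag((-30,0,30),FP)[0],magR()))
C={n:cam(n) for n in ['scene','top']}; pickle.dump(C,open('c3.pkl','wb'))
x,y,w,h=265,140,80,75
cv2.imwrite('pics/t4.png',cv2.resize(C['top']['color'][y:y+h,x:x+w,::-1],None,fx=6,fy=6,interpolation=2))
x,y,w,h=265,140,90,90
cv2.imwrite('pics/s4.png',cv2.resize(C['scene']['color'][y:y+h,x:x+w,::-1],None,fx=6,fy=6,interpolation=2))
```

```text
t 7.625 tip [ 504.1 -292.   127.2] mag [-32.1  -0.3  59.1] F [ 0.5 -0.4 -0.5] Ftool [0.3 0.1 0.7] w 27.5 q [-0.47 -0.07  0.92  2.2   0.11  0.46 -1.64]
{'x': 0.002, 'y': -0.0002, 'z': 0.0291, 'rx': 0.0005, 'ry': 0.0004, 'rz': -0.0004}
```

View pics/s4.png

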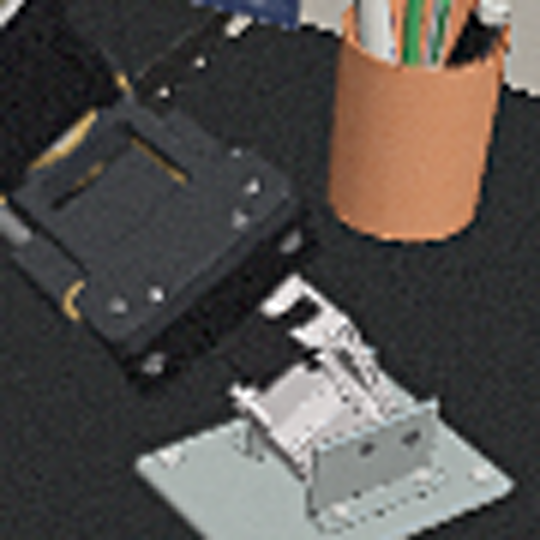

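Request:
drive_tool(
  plan=[
    {"rx":0.0005,"ry":0.0004,"rz":-0.0004,"x":0.002,"y":-0.0002,"z":0.025,"fingers":0.2},
    {"rx":0.0005,"ry":0.0004,"rz":-0.0004,"x":0.002,"y":-0.0002,"z":0.045,"fingers":0.2},
    {"rx":0.0005,"ry":0.0004,"rz":-0.0004,"x":0.002,"y":-0.0002,"z":0.053,"fingers":0.2},
    {"rx":0.0005,"ry":0.0004,"rz":-0.0004,"x":0.002,"y":-0.0002,"z":0.053,"fingers":0.2},
  ],
)

```text
time: 8.22
ee_pos: [0.4986, -0.2898, 0.1437]
eef_rot: [0.943, -0.208, 0.253, 0.057]
ft_force: [-1.2, 0.3, 0.5]
width: 0.0273
```

Run:
```python
from hand import *
show(); s=st()
print(row(mag((-30,0,-14.5),FP)[0],magR()))
C={n:cam(n) for n in ['scene','top']}; pickle.dump(C,open('c3.pkl','wb'))
overlay(C['scene'],(275,165,70,60),10,handsegs(s,8.5,off=(0,0,1.8))[:8],'s5.png')
inhand(C,s)
```

```text
t 8.225 tip [ 530.3 -304.7   83. ] mag [-29.   -0.7   6.4] F [-1.2  0.3  0.5] Ftool [-0.8  0.3 -1.1] w 27.3 q [-0.41  0.17  0.93  2.17 -0.44  0.37 -1.16]
{'x': -0.001, 'y': -0.0007, 'z': 0.0209, 'rx': -0.0, 'ry': -0.0, 'rz': 0.0008}
top all 169 x [-15.7  -2.3  13.8] y [-39.1 -23.3   7.1] z [-3.1  5.8 11.7]
top green 56 x [-15.7  -3.3  12.6] y [-30.9 -23.5   8.4] z [-2.6  2.2  7.1]
top wax 112 x [-13.4  -0.3  11.7] y [-30.6 -20.8   5.3] z [ 2.   8.6 12.6]
```

View pics/s5.png

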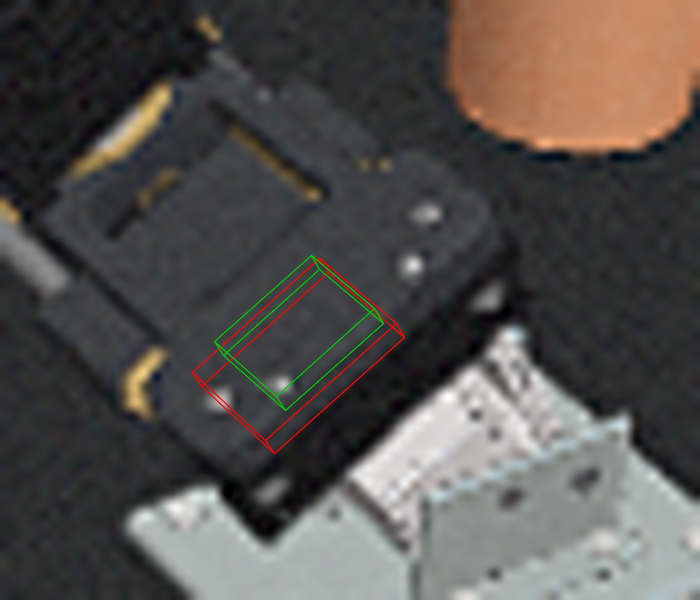

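```bash
cat > tv.py <<'E'
from hand import *
import sys
def topview(C,s,f,g=8.5,fp=FP,b=1.3):
    segs=handsegs(s,g,off=(0,0,b))[:8]
    for sg in(-1,1): segs.append((mag([[4,sg*7,2],[9,sg*7,0],[21,sg*7,0],[21,sg*16.3,0],[9,sg*16.3,0],[4,sg*16.3,2],[4,sg*7,2]],fp)+[0,0,b/1000],(255,255,0)))
    x,y,w,h=283,158,36,36; c=C['top']
    I=cv2.resize(c['color'][y:y+h,x:x+w,::-1],None,fx=14,fy=14,interpolation=cv2.INTER_CUBIC)
    overlay(c,(x,y,w,h),14,segs,f); J=cv2.imread('pics/'+f); cv2.imwrite('pics/'+f,cv2.resize(np.hstack([I,J]),(800,400)))
E
python3 -c "
from tv import *
topview(pickle.load(open('c3.pkl','rb')),st(),'t5.png')"
```

```text
(no output)
```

View pics/t5.png

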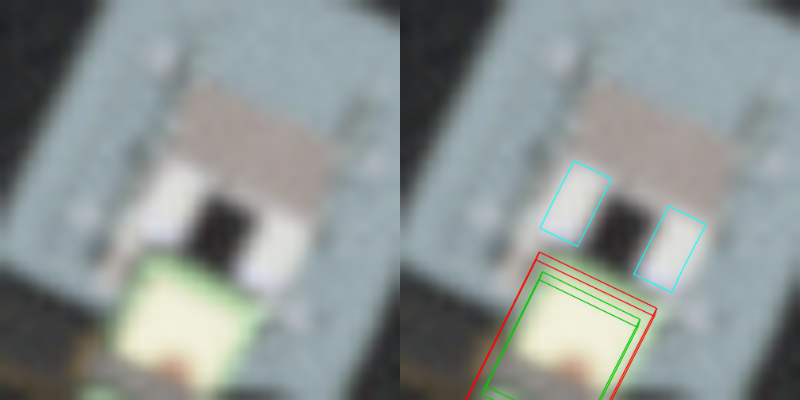

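```bash
cat >> tv.py <<'E'
from scipy.ndimage import map_coordinates
def samp(c,P):
    uv=proj(c,P); return np.stack([map_coordinates(c['color'][:,:,k].astype(float),[uv[:,1],uv[:,0]],order=1) for k in range(3)],1)
def lateral(C,s,g=8.5,fp=FP,b=1.3,ht=5.3,yr=(-16,-8)):
    c=C['top']; ys=np.arange(-30,30.1,.5)
    acc=0
    for x in np.arange(11,18,1.): acc=acc+samp(c,mag(np.stack([0*ys+x,ys,0*ys+2.5],1),fp)+[0,0,b/1000])
    L=(acc/7).mean(1)
    # slot: dark; half crossing
    i0=np.argmin(L[np.abs(ys)<6])+np.where(np.abs(ys)<6)[0][0]
    th=(L[i0]+200)/2
    l=i0
    while L[l]<th: l-=1
    r_=i0
    while L[r_]<th: r_+=1
    f=lambda a,b_: ys[a]+(th-L[a])/(L[b_]-L[a])*(ys[b_]-ys[a])
    e1,e2=f(l,l+1),f(r_-1,r_); print('slot edges mag y',e1.round(2),e2.round(2),'centre',((e1+e2)/2).round(2))
    Rt=R.from_quat(s['eef_rot']).as_matrix(); tip=np.array(s['ee_pos'])+Rt[:,2]*.07
    B=np.stack([-Rt[:,1],-Rt[:,0],-Rt[:,2]],1)
    acc=0;n=0
    for y in np.arange(yr[0],yr[1]+.1,1.):
        acc=acc+samp(c,np.stack([ys,0*ys+y-g,0*ys+ht],1)/1000@B.T+tip+[0,0,b/1000]); n+=1
    A=acc/n; np.set_printoptions(linewidth=200,suppress=True)
    Gm=A[:,1]-(A[:,0]+A[:,2])/2
    for k in range(0,len(ys),2): print(ys[k],A[k].round(),Gm[k].round(1))
E
python3 -c "
from tv import *
lateral(pickle.load(open('c3.pkl','rb')),st())"
```

```text
slot edges mag y -6.06 6.0 centre -0.03
-30.0 [149. 165. 171.] 4.9
-29.0 [149. 164. 170.] 4.6
-28.0 [148. 163. 169.] 4.6
-27.0 [147. 162. 168.] 5.0
-26.0 [146. 162. 166.] 5.5
-25.0 [146. 161. 165.] 5.7
-24.0 [145. 160. 164.] 5.4
-23.0 [145. 160. 165.] 5.1
-22.0 [146. 160. 165.] 4.9
-21.0 [146. 161. 166.] 5.2
-20.0 [147. 162. 165.] 6.2
-19.0 [148. 164. 164.] 8.3
-18.0 [152. 170. 165.] 11.9
-17.0 [160. 181. 168.] 17.0
-16.0 [170. 194. 172.] 22.3
-15.0 [183. 206. 179.] 25.0
-14.0 [198. 217. 187.] 24.5
-13.0 [212. 225. 195.] 21.8
-12.0 [223. 231. 202.] 18.3
-11.0 [230. 234. 208.] 15.4
-10.0 [234. 236. 212.] 13.1
-9.0 [236. 237. 214.] 11.6
-8.0 [238. 238. 216.] 10.8
-7.0 [238. 238. 217.] 10.5
-6.0 [238. 238. 217.] 10.6
-5.0 [239. 238. 217.] 10.6
-4.0 [239. 238. 217.] 10.4
-3.0 [239. 238. 217.] 10.2
-2.0 [239. 238. 217.] 10.2
-1.0 [239. 238. 218.] 10.2
0.0 [239. 239. 218.] 10.4
1.0 [239. 239. 218.] 10.6
2.0 [239. 239. 218.] 10.8
3.0 [239. 239. 218.] 10.6
4.0 [238. 238. 217.] 10.6
5.0 [237. 237. 215.] 11.1
6.0 [235. 236. 212.] 12.1
7.0 [230. 232. 206.] 13.8
8.0 [222. 226. 197.] 16.6
9.0 [210. 218. 187.] 20.0
10.0 [194. 208. 176.] 22.8
11.0 [178. 195. 165.] 24.0
12.0 [163. 182. 155.] 22.3
13.0 [155. 171. 150.] 18.3
14.0 [153. 165. 150.] 13.3
15.0 [156. 164. 155.] 8.3
16.0 [162. 167. 163.] 4.3
17.0 [168. 170. 169.] 2.1
18.0 [169. 172. 171.] 1.6
19.0 [167. 171. 171.] 1.8
20.0 [161. 167. 168.] 2.3
21.0 [153. 162. 164.] 3.2
22.0 [146. 157. 159.] 4.1
23.0 [141. 154. 157.] 4.8
24.0 [142. 155. 158.] 5.1
25.0 [143. 157. 161.] 5.1
26.0 [145. 159. 164.] 5.0
27.0 [146. 161. 165.] 5.1
28.0 [147. 162. 167.] 5.1
29.0 [148. 163. 168.] 4.8
30.0 [147. 162. 168.] 4.6
```

```bash
cat >> tv.py <<'E'
def longi(C,s,g=8.5,fp=FP,b=1.3,ht=5.3,cx=0,pr=False):
    c=C['top']; ys=np.arange(-36,10,.5)
    Rt=R.from_quat(s['eef_rot']).as_matrix(); tip=np.array(s['ee_pos'])+Rt[:,2]*.07
    B=np.stack([-Rt[:,1],-Rt[:,0],-Rt[:,2]],1); acc=0;n=0
    for x in np.arange(-8,8.1,1): acc=acc+samp(c,np.stack([0*ys+x+cx,ys,0*ys+ht],1)/1000@B.T+tip+[0,0,b/1000]);n+=1
    A=acc/n;Gm=A[:,1]-(A[:,0]+A[:,2])/2; k=np.argmax(Gm[:50]); print('green strip peak at by(from tip)',ys[k],'->g',-19-ys[k], Gm[:50].round(1))
    xs=np.arange(-10,40,.5);acc=0
    for y in np.arange(-4,4.1,1): acc=acc+samp(c,mag(np.stack([xs,0*xs+y,0*xs+1],1),fp)+[0,0,b/1000])
    L=(acc/9).mean(1); 
    i=[k for k in range(len(xs)-1) if L[k]<105<=L[k+1] and xs[k]>8]; print('backstop front edge mag x',[xs[k] for k in i])
E
python3 -c "
from tv import *
longi(pickle.load(open('c3.pkl','rb')),st(),cx=-2)"
```

```text
green strip peak at by(from tip) -30.0 ->g 11.0 [ 1.5  3.4  5.8  8.7 11.9 15.4 19.  22.4 25.6 28.4 30.6 32.2 33.  32.9
 32.  30.4 28.1 25.3 22.4 19.6 17.1 15.1 13.6 12.5 11.6 11.1 10.8 10.6
 10.6 10.6 10.7 10.7 10.7 10.7 10.6 10.6 10.5 10.5 10.4 10.4 10.4 10.5
 10.6 10.8 10.8 10.6 10.2  9.7  9.1  8.5]
backstop front edge mag x [np.float64(17.5)]
```

Request:
drive_tool(
  plan=[
    {"rx":0,"ry":0,"rz":0.0008,"x":-0.005,"y":-0.0026,"z":0,"fingers":0.2},
    {"rx":0,"ry":0,"rz":0.0008,"x":-0.005,"y":-0.0026,"z":0,"fingers":0.2},
    {"rx":0,"ry":0,"rz":0.0008,"x":-0.005,"y":-0.0026,"z":0,"fingers":0.2},
  ],
)

```text
time: 8.7
ee_pos: [0.4967, -0.285, 0.1426]
eef_rot: [0.942, -0.211, 0.254, 0.055]
ft_force: [0.4, 0.1, -0.6]
width: 0.0269
```

```bash
cat >> tv.py <<'E'
def latc(C,s,g=8.5,fp=FP,b=1.3,ht=5.3,yr=(-16,-8)):
    import io,contextlib
    c=C['top']; ys=np.arange(-20,20.1,.25)
    Rt=R.from_quat(s['eef_rot']).as_matrix(); tip=np.array(s['ee_pos'])+Rt[:,2]*.07
    B=np.stack([-Rt[:,1],-Rt[:,0],-Rt[:,2]],1); acc=0;n=0
    for y in np.arange(yr[0],yr[1]+.1,1.): acc=acc+samp(c,np.stack([ys,0*ys+y-g,0*ys+ht],1)/1000@B.T+tip+[0,0,b/1000])
    Gm=acc[:,1]-(acc[:,0]+acc[:,2])/2
    a=ys[ys<0][np.argmax(Gm[ys<0])];d=ys[ys>0][np.argmax(Gm[ys>0])]
    Rm,t=Rf(fp);M=R.from_euler('y',-30,degrees=True).as_matrix(); q=M.T@(Rm.T@(tip-t)*1000-[-30,0,92])
    print('green peaks',a,d,'block centre cam mag y',(a+d)/2+q[1])
E
python3 -c "
from tv import *
show(); s=st()
C={'top':cam('top')}; latc(C,s,g=10.5); longi(C,s,cx=-2)"
```

```text
t 8.7 tip [ 528.6 -299.8   82. ] mag [-32.6   3.    7.3] F [ 0.4  0.1 -0.6] Ftool [-0.  -0.3  0.7] w 26.9 q [-0.43  0.16  0.94  2.19 -0.43  0.36 -1.18]
green peaks -14.75 11.0 block centre cam mag y 1.1452003718101875
green strip peak at by(from tip) -30.0 ->g 11.0 [ 4.6  7.   9.5 12.2 14.9 17.6 20.2 22.6 24.8 26.6 28.  28.8 28.9 28.3
 27.1 25.3 23.3 21.  18.9 17.  15.4 14.1 13.1 12.4 11.8 11.3 11.  10.7
 10.6 10.5 10.4 10.3 10.3 10.2 10.1 10.  10.  10.  10.  10.1 10.2 10.2
 10.3 10.3 10.2 10.   9.6  9.1  8.5  7.9]
backstop front edge mag x [np.float64(17.0)]
```

Request:
drive_tool(
  plan=[
    {"rx":0,"ry":0,"rz":0,"x":0,"y":0,"z":0,"fingers":0.2},
  ],
)

```text
time: 8.88
ee_pos: [0.4966, -0.2853, 0.1425]
eef_rot: [0.942, -0.211, 0.254, 0.055]
ft_force: [0.1, -0.0, -0.2]
width: 0.0271
```

```bash
python3 -c "
from tv import *
for i in range(3):
  show(); C={'top':cam('top')}; s=st(); latc(C,s,g=10.5)
print(row(mag((-33,2,7),FP)[0],magR()))"
```

```text
t 8.875 tip [ 528.5 -300.1   81.9] mag [-32.6   2.7   7.2] F [ 0.1 -0.  -0.2] Ftool [-0.1 -0.   0.2] w 27.1 q [-0.43  0.16  0.94  2.19 -0.43  0.36 -1.18]
green peaks -14.25 10.75 block centre cam mag y 0.9100328947006884
t 8.925 tip [ 528.5 -300.2   81.9] mag [-32.6   2.7   7.2] F [ 0.6 -0.5  0.1] Ftool [0.7 0.2 0.2] w 26.7 q [-0.43  0.16  0.94  2.19 -0.43  0.36 -1.18]
green peaks -14.25 11.0 block centre cam mag y 1.000331913970578
t 8.975 tip [ 528.4 -300.2   81.9] mag [-32.7   2.6   7.2] F [ 0.1 -0.2 -0.2] Ftool [0.1 0.1 0.3] w 27.0 q [-0.43  0.16  0.94  2.19 -0.43  0.36 -1.18]
green peaks -14.25 11.0 block centre cam mag y 0.9820293958803044
{'x': -0.0001, 'y': 0.0005, 'z': 0.0001, 'rx': -0.0003, 'ry': -0.0004, 'rz': -0.0003}
```

Request:
drive_tool(
  plan=[
    {"rx":0,"ry":0,"rz":0,"x":0,"y":0.001,"z":0.003,"fingers":0.2},
    {"rx":0,"ry":0,"rz":0,"x":0,"y":0.001,"z":0.006,"fingers":0.2},
    {"rx":0,"ry":0,"rz":0,"x":0,"y":0.001,"z":0.009,"fingers":0.2},
    {"rx":0,"ry":0,"rz":0,"x":0,"y":0.001,"z":0.012,"fingers":0.2},
    {"rx":0,"ry":0,"rz":0,"x":0,"y":0.001,"z":0.012,"fingers":0.2},
  ],
)

```text
time: 9.65
ee_pos: [0.5016, -0.2888, 0.1318]
eef_rot: [0.942, -0.211, 0.254, 0.056]
ft_force: [-1.2, 1.8, 3.0]
width: 0.0271
```

```bash
python3 -c "
from tv import *
show(); s=st(); C={'top':cam('top')}; latc(C,s,g=10.5);longi(C,s,cx=-2);topview(C,s,'t6.png')
lateral(C,s)"|head -5
```

```text
t 9.65 tip [ 533.4 -303.7   71.3] mag [-32.8   1.6  -5. ] F [-1.2  1.8  3. ] Ftool [-0.1 -1.1 -3.5] w 27.1 q [-0.36  0.2   0.87  2.18 -0.52  0.34 -1.1 ]
green peaks -14.25 10.5 block centre cam mag y -0.2750079280131792
green strip peak at by(from tip) -30.0 ->g 11.0 [ 1.8  3.7  6.1  8.9 11.9 15.1 18.4 21.4 24.3 26.7 28.6 30.  30.6 30.4
 29.5 28.  25.9 23.6 21.1 18.8 16.9 15.2 14.  13.  12.3 11.8 11.4 11.1
 10.9 10.8 10.8 10.8 10.7 10.6 10.5 10.3 10.2 10.1 10.1 10.1 10.2 10.3
```

View pics/t6.png

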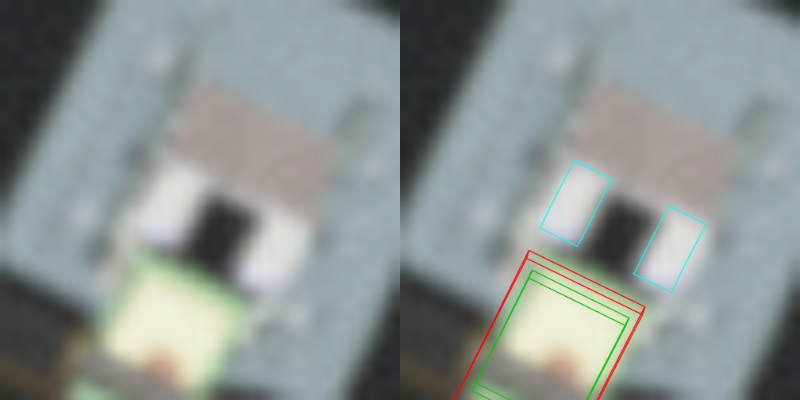

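Request:
drive_tool(
  plan=[
    {"rx":0,"ry":0,"rz":0,"x":0,"y":0,"z":0.003,"fingers":0.2},
    {"rx":0,"ry":0,"rz":0,"x":0,"y":0,"z":0.006,"fingers":0.2},
    {"rx":0,"ry":0,"rz":0,"x":0,"y":0,"z":0.0095,"fingers":0.2},
    {"rx":0,"ry":0,"rz":0,"x":0,"y":0,"z":0.0095,"fingers":0.2},
    {"rx":0,"ry":0,"rz":0,"x":0,"y":0,"z":0.0095,"fingers":0.2},
  ],
)

```text
time: 10.32
ee_pos: [0.5059, -0.2908, 0.1237]
eef_rot: [0.942, -0.211, 0.254, 0.056]
ft_force: [-2.3, 1.5, 4.0]
width: 0.0269
```

```bash
cat >> tv.py <<'E'
def waxplane(C,s,b=1.3):
    # depth points of held block wax in mag frame; plane tilt along x
    P=world(C['top']).reshape(-1,3)-[0,0,b/1000]; c=C['top']['color'].reshape(-1,3).astype(int)
    Rm,t=Rf(FP);M=R.from_euler('y',-30,degrees=True).as_matrix(); Q=((P-t)@Rm*1000-[-30,0,92])@M
    m=(np.abs(Q[:,1])<11)&(Q[:,0]>-30)&(Q[:,0]<20)&(c[:,0]-c[:,2]>12)&(c[:,0]>200)&(np.abs(Q[:,2])<20)
    if m.sum()>5:
        k=np.polyfit(Q[m,0],Q[m,2],1); print('wax n',m.sum(),'x',Q[m,0].min().round(1),Q[m,0].max().round(1),'z med',np.median(Q[m,2]).round(1),'slope deg',np.degrees(np.arctan(k[0])).round(1))
E
python3 -c "
from tv import *
show(); s=st(); C={'top':cam('top')}; latc(C,s,g=10.5);longi(C,s,cx=-2);topview(C,s,'t7.png');waxplane(C,s)"|grep -v '\[ '
```

```text
green peaks -14.0 11.0 block centre cam mag y 0.16088256115074984
 30.8 29.  26.7 24.2 21.6 19.1 17.  15.2 13.6 12.4 11.6 11.  10.7 10.5
 10.5 10.5 10.5 10.6 10.6 10.7 10.6 10.6 10.5 10.4 10.3 10.4 10.4 10.5
 10.5 10.5 10.5 10.3 10.   9.6  9.   8.3]
backstop front edge mag x [np.float64(17.0)]
wax n 65 x -23.5 -4.1 z med -4.0 slope deg -4.9
```

View pics/t7.png

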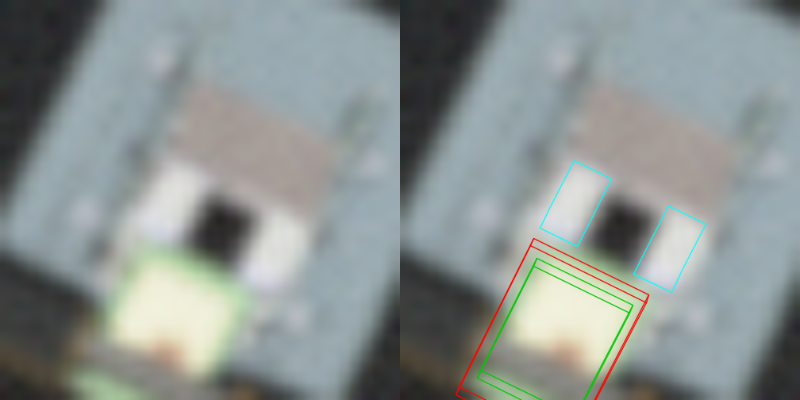

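```bash
python3 -c "
from tv import *
show(); print(row(mag((-32.6,2,-15),FP)[0],magR()))"
```

```text
t 10.375 tip [ 537.7 -305.6   63.2] mag [-32.7   1.7 -14.4] F [-3.2  1.7  2.9] Ftool [-1.7 -0.2 -4.4] w 26.8 q [-0.31  0.23  0.83  2.17 -0.57  0.33 -1.06]
{'x': 0.0003, 'y': -0.0005, 'z': 0.0006, 'rx': -0.0003, 'ry': -0.0004, 'rz': -0.0003}
```

Request:
drive_tool(
  plan=[
    {"rx":0,"ry":0,"rz":0,"x":0.003,"y":0,"z":0,"fingers":0.2},
    {"rx":0,"ry":0,"rz":0,"x":0.006,"y":0,"z":0,"fingers":0.2},
    {"rx":0,"ry":0,"rz":0,"x":0.009,"y":0,"z":0,"fingers":0.2},
    {"rx":0,"ry":0,"rz":0,"x":0.012,"y":0,"z":0,"fingers":0.2},
    {"rx":0,"ry":0,"rz":0,"x":0.012,"y":0,"z":0,"fingers":0.2},
  ],
)

```text
time: 11.0
ee_pos: [0.515, -0.2949, 0.1295]
eef_rot: [0.942, -0.211, 0.254, 0.055]
ft_force: [-4.1, 2.6, 3.0]
width: 0.0273
```

```bash
python3 -c "
from tv import *
show(); s=st(); C={'top':cam('top')}; latc(C,s,g=10.5);topview(C,s,'t8.png');waxplane(C,s)"|grep -v '\[ '; python3 -c "
from tv import *
show()"
```

```text
green peaks -2.25 0.25 block centre cam mag y 0.8734766709547455
wax n 52 x -10.1 8.1 z med -3.9 slope deg 4.8
t 11.05 tip [ 546.8 -309.7   68.9] mag [-21.3   1.9 -14.4] F [-5.5  3.1  3.2] Ftool [-3.8 -0.5 -5.9] w 26.9 q [-0.31  0.24  0.83  2.14 -0.57  0.35 -1.06]
```

View pics/t8.png

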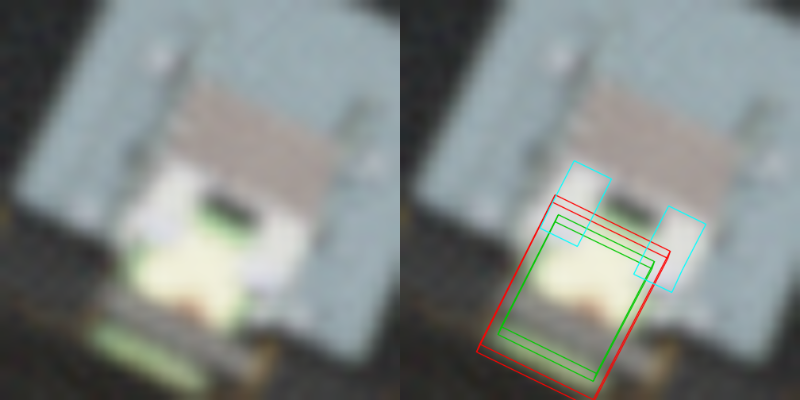

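Request:
drive_tool(
  plan=[
    {"rx":0,"ry":0,"rz":0,"x":0.003,"y":0,"z":0,"fingers":0.2},
    {"rx":0,"ry":0,"rz":0,"x":0.005,"y":0,"z":0,"fingers":0.2},
    {"rx":0,"ry":0,"rz":0,"x":0.0065,"y":0,"z":0,"fingers":0.2},
    {"rx":0,"ry":0,"rz":0,"x":0.0065,"y":0,"z":0,"fingers":0.2},
  ],
)

```text
time: 11.55
ee_pos: [0.5201, -0.2974, 0.1328]
eef_rot: [0.942, -0.211, 0.254, 0.055]
ft_force: [-3.9, 2.7, 2.0]
width: 0.0271
```

```bash
python3 -c "
from tv import *
show(); s=st(); C={'top':cam('top')}; topview(C,s,'t9.png');waxplane(C,s)"
```

```text
t 11.55 tip [ 551.9 -312.2   72.2] mag [-14.7   1.8 -14.4] F [-3.9  2.7  2. ] Ftool [-3.1 -0.8 -4.1] w 27.1 q [-0.3   0.25  0.83  2.13 -0.57  0.36 -1.06]
wax n 42 x -3.5 13.8 z med -5.0 slope deg -3.2
```

View pics/t9.png

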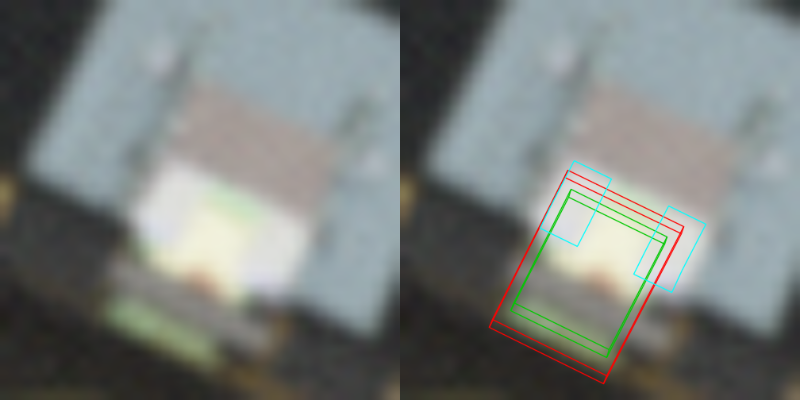

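Request:
drive_tool(
  plan=[
    {"rx":0,"ry":0,"rz":0,"x":0.001,"y":0,"z":0,"fingers":0.2},
    {"rx":0,"ry":0,"rz":0,"x":0.002,"y":0,"z":0,"fingers":0.2},
    {"rx":0,"ry":0,"rz":0,"x":0.002,"y":0,"z":0,"fingers":0.2},
  ],
)

```text
time: 11.98
ee_pos: [0.5217, -0.2982, 0.1338]
eef_rot: [0.942, -0.211, 0.254, 0.055]
ft_force: [-4.2, 2.2, 2.7]
width: 0.0273
```

```bash
python3 -c "
from tv import *
show()"
```

```text
t 11.975 tip [ 553.6 -313.    73.3] mag [-12.5   1.7 -14.4] F [-4.2  2.2  2.7] Ftool [-2.7 -0.2 -4.7] w 27.3 q [-0.3   0.25  0.83  2.12 -0.57  0.37 -1.06]
```

Request:
drive_tool(
  plan=[
    {"rx":0,"ry":0,"rz":0,"x":0.001,"y":0,"z":0,"fingers":0.2},
    {"rx":0,"ry":0,"rz":0,"x":0.002,"y":0,"z":0,"fingers":0.2},
    {"rx":0,"ry":0,"rz":0,"x":0.002,"y":0,"z":0,"fingers":0.2},
  ],
)

```text
time: 12.35
ee_pos: [0.5229, -0.2988, 0.1345]
eef_rot: [0.942, -0.211, 0.253, 0.055]
ft_force: [-5.2, 2.3, 2.9]
width: 0.0271
```

```bash
python3 -c "
from tv import *
show()"
```

```text
t 12.35 tip [ 554.7 -313.6   73.9] mag [-11.1   1.7 -14.5] F [-5.2  2.3  2.9] Ftool [-3.5  0.2 -5.4] w 27.1 q [-0.3   0.25  0.83  2.12 -0.57  0.37 -1.07]
```

Request:
drive_tool(
  plan=[
    {"rx":0,"ry":0,"rz":0,"x":0.001,"y":0,"z":0,"fingers":0.2},
    {"rx":0,"ry":0,"rz":0,"x":0.002,"y":0,"z":0,"fingers":0.2},
    {"rx":0,"ry":0,"rz":0,"x":0.002,"y":0,"z":0,"fingers":0.2},
  ],
)

```text
time: 12.72
ee_pos: [0.5233, -0.299, 0.1344]
eef_rot: [0.943, -0.211, 0.252, 0.055]
ft_force: [-11.2, 4.7, 2.9]
width: 0.027
```

```bash
python3 -c "
from tv import *
show(); s=st(); C={'top':cam('top')}; topview(C,s,'t10.png');waxplane(C,s)"
```

```text
t 12.725 tip [ 555.  -313.7   73.8] mag [-11.    1.7 -14.7] F [-11.2   4.7   2.9] Ftool [-9.1  0.5 -8.6] w 27.0 q [-0.3   0.26  0.83  2.12 -0.57  0.38 -1.07]
wax n 35 x 1.5 19.9 z med -3.4 slope deg 9.7
```

View pics/t10.png

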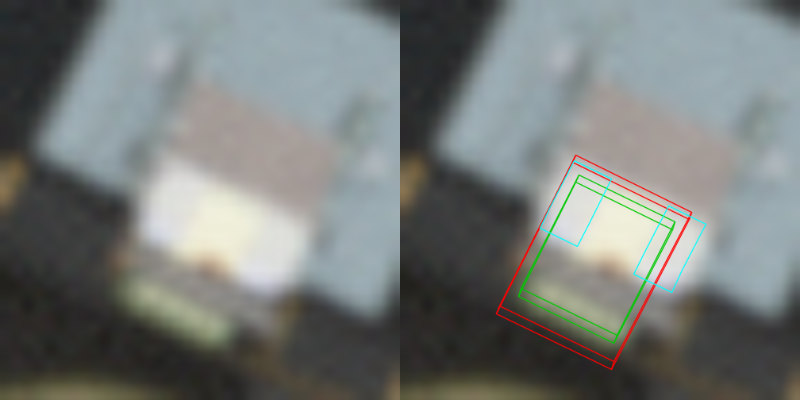

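Request:
drive_tool(
  plan=[
    {"rx":0,"ry":0,"rz":0,"x":-0.001,"y":0,"z":-0.001,"fingers":0.2},
    {"rx":0,"ry":0,"rz":0,"x":-0.001,"y":0,"z":-0.002,"fingers":0.2},
    {"rx":0,"ry":0,"rz":0,"x":-0.001,"y":0,"z":-0.002,"fingers":0.44},
    {"rx":0,"ry":0,"rz":0,"x":-0.001,"y":0,"z":-0.002,"fingers":0.44},
    {"rx":0,"ry":0,"rz":0,"x":-0.001,"y":0,"z":-0.002,"fingers":0.44},
  ],
)

```text
time: 13.4
ee_pos: [0.5238, -0.2992, 0.1376]
eef_rot: [0.942, -0.211, 0.254, 0.056]
ft_force: [0.4, -0.1, -0.9]
width: 0.038
```

```bash
python3 -c "
from tv import *
show(); s=st(); C={'top':cam('top')}; topview(C,s,'t11.png');waxplane(C,s)"
```

```text
t 13.4 tip [ 555.7 -314.1   77.1] mag [ -8.6   1.7 -12.2] F [ 0.4 -0.1 -0.9] Ftool [-0.1 -0.1  1. ] w 38.0 q [-0.31  0.25  0.84  2.12 -0.56  0.37 -1.07]
wax n 46 x -10.5 18.1 z med 1.2 slope deg -1.8
```

View pics/t11.png

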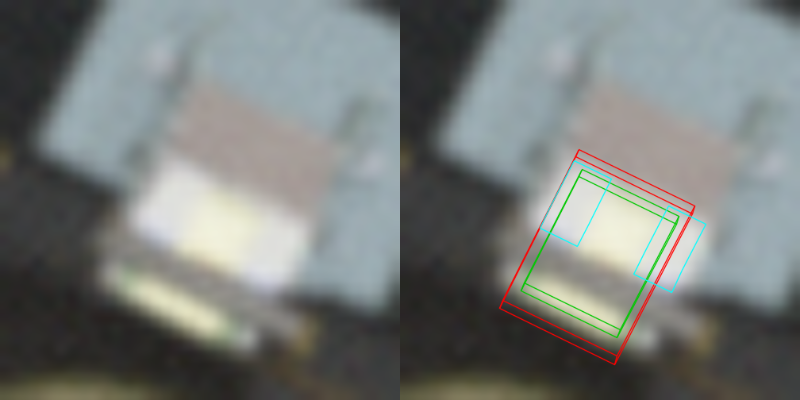

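Request:
drive_tool(
  plan=[
    {"rx":0,"ry":0,"rz":0,"x":0,"y":0,"z":-0.02,"fingers":0.44},
    {"rx":0,"ry":0,"rz":0,"x":0,"y":0,"z":-0.06,"fingers":0.44},
    {"rx":0,"ry":0,"rz":0,"x":0,"y":0,"z":-0.09,"fingers":0.44},
  ],
)

```text
time: 13.82
ee_pos: [0.4895, -0.279, 0.2031]
eef_rot: [0.944, -0.208, 0.251, 0.052]
ft_force: [0.3, 0.6, 0.3]
width: 0.0382
```

```bash
python3 -c "
from mv import *
show()
print(row((.4919,-.0288,.12),down(-25)))
print(row((.4919,-.0288,.06),down(-25)))"
```

```text
t 13.825 tip [ 521.2 -293.2  142.4] mag [-10.7   5.9  64.3] F [0.3 0.6 0.3] Ftool [ 0.2 -0.7 -0.2] w 38.2 q [-0.66 -0.08  1.1   2.16  0.1   0.5  -1.62]
{'x': -0.0966, 'y': -0.228, 'z': -0.0382, 'rx': 0.0638, 'ry': -0.0657, 'rz': -0.2436}
{'x': -0.1263, 'y': -0.2276, 'z': 0.0139, 'rx': 0.0638, 'ry': -0.0657, 'rz': -0.2436}
```

Request:
drive_tool(
  plan=[
    {"rx":0.0638,"ry":-0.0657,"rz":-0.2436,"x":-0.0966,"y":-0.228,"z":-0.038,"fingers":0.48},
    {"rx":0.0638,"ry":-0.0657,"rz":-0.2436,"x":-0.0966,"y":-0.228,"z":-0.038,"fingers":0.48},
    {"rx":0.0638,"ry":-0.0657,"rz":-0.2436,"x":-0.0966,"y":-0.228,"z":-0.038,"fingers":0.48},
    {"rx":0.0638,"ry":-0.0657,"rz":-0.2436,"x":-0.0966,"y":-0.228,"z":-0.038,"fingers":0.48},
    {"rx":0.0638,"ry":-0.0657,"rz":-0.2436,"x":-0.0966,"y":-0.228,"z":-0.038,"fingers":0.48},
    {"rx":0.0638,"ry":-0.0657,"rz":-0.2436,"x":-0.0966,"y":-0.228,"z":-0.038,"fingers":0.48},
    {"rx":0.0638,"ry":-0.0657,"rz":-0.2436,"x":-0.0966,"y":-0.228,"z":-0.038,"fingers":0.48},
    {"rx":0.0638,"ry":-0.0657,"rz":-0.2436,"x":-0.0966,"y":-0.228,"z":-0.038,"fingers":0.48},
    {"rx":0.0638,"ry":-0.0657,"rz":-0.2436,"x":-0.0966,"y":-0.228,"z":-0.038,"fingers":0.48},
    {"rx":0.0638,"ry":-0.0657,"rz":-0.2436,"x":-0.0966,"y":-0.228,"z":-0.038,"fingers":0.48},
    {"rx":0.0638,"ry":-0.0657,"rz":-0.2436,"x":-0.0966,"y":-0.228,"z":-0.038,"fingers":0.48},
  ],
)

```text
time: 15.2
ee_pos: [0.4919, -0.0289, 0.1896]
eef_rot: [0.844, 0.536, 0.001, -0.0]
ft_force: [0.7, -0.0, 0.7]
width: 0.042
```

```bash
python3 -c "
from tv import *
show()
print(row((.4919,-.0288,.045),down(-25)))
s=st();C={n:cam(n) for n in ['top','scene']};pickle.dump(C,open('c4.pkl','wb'))
waxplane(C,s)
a=[]
for n,(x,y,w,h) in {'top':(280,155,40,40),'scene':(295,170,50,50)}.items():
    a.append(cv2.resize(C[n]['color'][y:y+h,x:x+w,::-1],(400,400),interpolation=2))
cv2.imwrite('pics/f12.png',np.hstack(a))"
```

```text
t 15.2 tip [492.  -28.9 119.6] mag [-142.4  232.6  114.1] F [ 0.7 -0.   0.7] Ftool [ 0.3  0.6 -0.7] w 42.0 q [-0.92  0.17  0.97  1.97 -0.16  1.08 -0.31]
{'x': -0.0, 'y': -0.0002, 'z': 0.0746, 'rx': 0.0001, 'ry': -0.0003, 'rz': -0.0005}
wax n 86 x -12.1 19.1 z med 0.8 slope deg -1.4
```

View pics/f12.png

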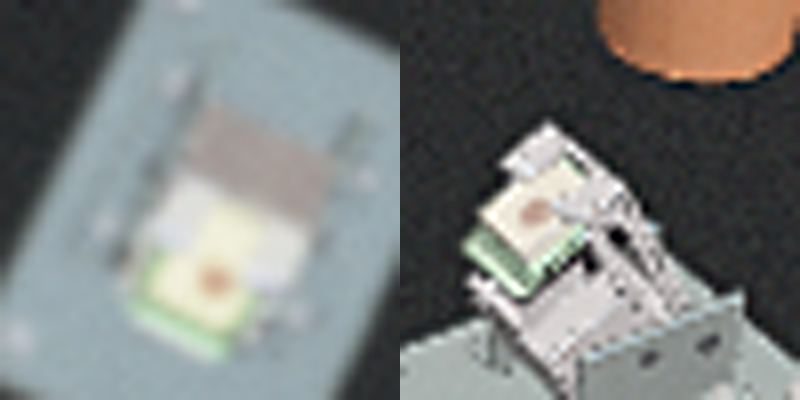

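Request:
drive_tool(
  plan=[
    {"rx":0,"ry":0,"rz":-0.0005,"x":0,"y":0,"z":0.05,"fingers":0.48},
    {"rx":0,"ry":0,"rz":-0.0005,"x":0,"y":0,"z":0.082,"fingers":0.48},
    {"rx":0,"ry":0,"rz":-0.0005,"x":0,"y":0,"z":0.088,"fingers":0.48},
    {"rx":0,"ry":0,"rz":-0.0005,"x":0,"y":0,"z":0.088,"fingers":0.48},
    {"rx":0,"ry":0,"rz":-0.0005,"x":0,"y":0,"z":0.088,"fingers":0.48},
  ],
)

```text
time: 15.92
ee_pos: [0.4929, -0.0285, 0.103]
eef_rot: [0.842, 0.539, 0.002, -0.0]
ft_force: [-0.3, 0.0, 0.4]
width: 0.0418
```

```bash
python3 -c "
from tv import *
show()
print(row((.4919,-.0288,.0228),down(-25)))
c=cam('scene');x,y,w,h=160,150,90,75
cv2.imwrite('pics/s13.png',cv2.resize(c['color'][y:y+h,x:x+w,::-1],None,fx=8,fy=8,interpolation=2))"
```

```text
t 15.925 tip [493.1 -28.4  33. ] mag [-185.1  233.5   38.7] F [-0.3  0.   0.4] Ftool [-0.1 -0.3 -0.4] w 41.8 q [-0.81  0.35  0.89  2.04 -0.35  0.91 -0.16]
{'x': -0.0007, 'y': -0.0008, 'z': 0.0102, 'rx': 0.0003, 'ry': -0.0004, 'rz': 0.0005}
```

View pics/s13.png

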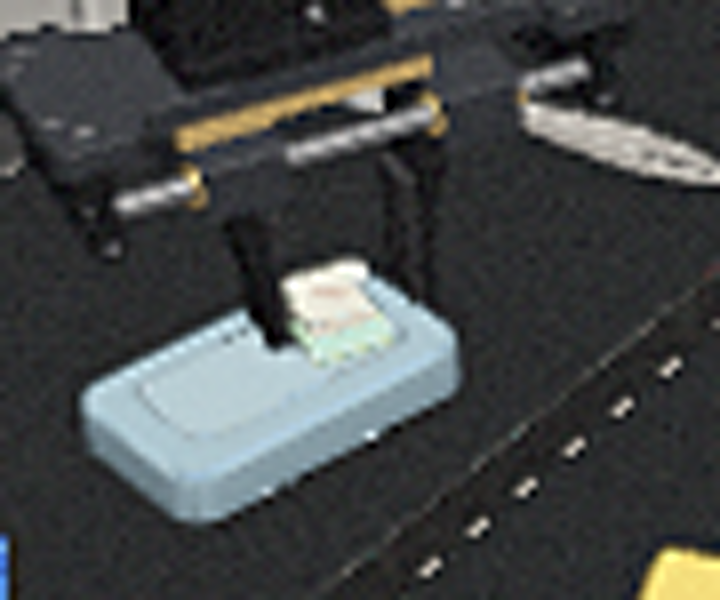

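Request:
drive_tool(
  plan=[
    {"rx":0.0003,"ry":-0.0004,"rz":0.0005,"x":-0.0007,"y":-0.0008,"z":0.006,"fingers":0.48},
    {"rx":0.0003,"ry":-0.0004,"rz":0.0005,"x":-0.0007,"y":-0.0008,"z":0.0092,"fingers":0.48},
    {"rx":0.0003,"ry":-0.0004,"rz":0.0005,"x":-0.0007,"y":-0.0008,"z":0.0092,"fingers":0.48},
    {"rx":0.0003,"ry":-0.0004,"rz":0.0005,"x":-0.0007,"y":-0.0008,"z":0.0092,"fingers":0.48},
  ],
)

```text
time: 16.48
ee_pos: [0.491, -0.0289, 0.0923]
eef_rot: [0.843, 0.538, -0.001, -0.0]
ft_force: [0.2, 0.3, -0.4]
width: 0.0418
```

```bash
python3 -c "
from tv import *
show()"
```

```text
t 16.475 tip [490.8 -28.9  22.3] mag [-192.   232.    30.4] F [ 0.2  0.3 -0.4] Ftool [0.3 0.1 0.4] w 41.8 q [-0.8   0.37  0.88  2.05 -0.36  0.89 -0.15]
```

Request:
drive_tool(
  plan=[
    {"rx":0,"ry":0,"rz":0,"x":0,"y":0,"z":-0.0004,"fingers":0.2},
    {"rx":0,"ry":0,"rz":0,"x":0,"y":0,"z":-0.0004,"fingers":0.2},
    {"rx":0,"ry":0,"rz":0,"x":0,"y":0,"z":-0.0004,"fingers":0.2},
    {"rx":0,"ry":0,"rz":0,"x":0,"y":0,"z":-0.0004,"fingers":0.2},
    {"rx":0,"ry":0,"rz":0,"x":0,"y":0,"z":-0.0004,"fingers":0.2},
  ],
  squeeze=50,
)

```text
time: 17.1
ee_pos: [0.491, -0.0289, 0.0928]
eef_rot: [0.843, 0.538, -0.001, -0.0]
ft_force: [0.4, -1.0, -0.6]
width: 0.0272
```

Request:
drive_tool(
  plan=[
    {"rx":0,"ry":0,"rz":0,"x":0,"y":0,"z":-0.02,"fingers":0.2},
    {"rx":0,"ry":0,"rz":0,"x":0,"y":0,"z":-0.07,"fingers":0.2},
    {"rx":0,"ry":0,"rz":0,"x":0,"y":0,"z":-0.12,"fingers":0.2},
    {"rx":0,"ry":0,"rz":0,"x":0,"y":0,"z":-0.12,"fingers":0.2},
    {"rx":0,"ry":0,"rz":0,"x":0,"y":0,"z":-0.12,"fingers":0.2},
  ],
)

```text
time: 17.73
ee_pos: [0.491, -0.0285, 0.2124]
eef_rot: [0.843, 0.538, -0.001, -0.001]
ft_force: [-0.6, 0.5, -0.4]
width: 0.0272
```

```bash
python3 -c "
from tv import *
show();s=st();C={n:cam(n) for n in ['top','scene']};inhand(C,s)
print(row(mag((-34,1.7,60),FP)[0],magR()))
print(row(mag((-34,1.7,20),FP)[0],magR()))"
```

```text
t 17.725 tip [490.8 -28.5 142.4] mag [-132.   232.5  134.5] F [-0.6  0.5 -0.4] Ftool [ 0.2 -0.8  0.4] w 27.2 q [-0.97  0.14  1.02  1.95 -0.13  1.13 -0.34]
top all 4 x [ 2.9  6.8 10.9] y [10.7 11.2 11.6] z [-2.1 -0.7  0.9]
scene all 99 x [-11.9  -1.1  13.6] y [-22.1   1.8   9.8] z [-0.1  6.7 10.6]
scene green 43 x [-12.3  -0.3  13.9] y [ 1.   5.6 10.7] z [-0.6  1.2  4.9]
scene wax 53 x [-10.3  -1.4  11.2] y [-22.5  -5.6   8.6] z [ 6.   9.7 10.9]
{'x': -0.2308, 'y': 0.0863, 'z': 0.0246, 'rx': -0.0656, 'ry': 0.066, 'rz': 0.2444}
{'x': -0.2307, 'y': 0.1064, 'z': 0.0591, 'rx': -0.0656, 'ry': 0.066, 'rz': 0.2444}
```

```bash
python3 -c "
from tv import *
s=st();c=cam('scene'); uv=proj(c,np.array([s['ee_pos']])+[0,0,-.07])[0].astype(int);print(uv)
segs=handsegs(s,9,off=(0,0,1.8)); w=(uv[0]-20,uv[1]-20,40,34)
I=cv2.resize(c['color'][w[1]:w[1]+w[3],w[0]:w[0]+w[2],::-1],None,fx=10,fy=10,interpolation=2)
overlay(c,w,10,segs,'h14.png');J=cv2.imread('pics/h14.png');cv2.imwrite('pics/h14.png',np.hstack([I,J]))"
```

```text
[198 154]
```

View pics/h14.png

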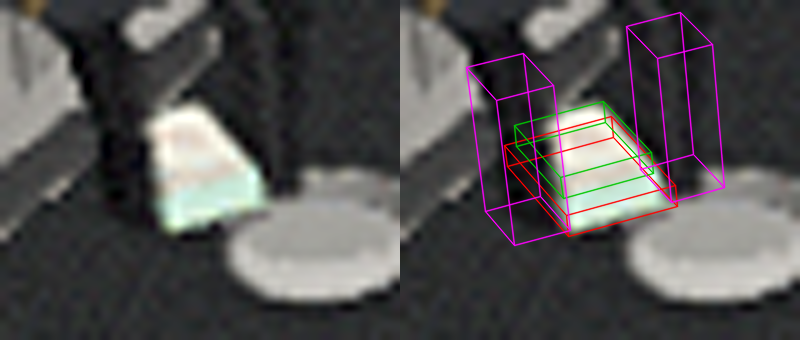

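Request:
drive_tool(
  plan=[
    {"rx":-0.0656,"ry":0.066,"rz":0.2444,"x":-0.2308,"y":0.0863,"z":0.0,"fingers":0.2},
    {"rx":-0.0656,"ry":0.066,"rz":0.2444,"x":-0.2308,"y":0.0863,"z":0.0,"fingers":0.2},
    {"rx":-0.0656,"ry":0.066,"rz":0.2444,"x":-0.2308,"y":0.0863,"z":0.0,"fingers":0.2},
    {"rx":-0.0656,"ry":0.066,"rz":0.2444,"x":-0.2308,"y":0.0863,"z":0.0,"fingers":0.2},
    {"rx":-0.0656,"ry":0.066,"rz":0.2444,"x":-0.2308,"y":0.0863,"z":0.0,"fingers":0.2},
    {"rx":-0.0656,"ry":0.066,"rz":0.2444,"x":-0.2308,"y":0.0863,"z":0.0,"fingers":0.2},
    {"rx":-0.0656,"ry":0.066,"rz":0.2444,"x":-0.2308,"y":0.0863,"z":0.0,"fingers":0.2},
    {"rx":-0.0656,"ry":0.066,"rz":0.2444,"x":-0.2308,"y":0.0863,"z":0.0,"fingers":0.2},
    {"rx":-0.0656,"ry":0.066,"rz":0.2444,"x":-0.2308,"y":0.0863,"z":0.0246,"fingers":0.2},
    {"rx":-0.0656,"ry":0.066,"rz":0.2444,"x":-0.2308,"y":0.0863,"z":0.0246,"fingers":0.2},
    {"rx":-0.0656,"ry":0.066,"rz":0.2444,"x":-0.2308,"y":0.0863,"z":0.0246,"fingers":0.2},
    {"rx":-0.0656,"ry":0.066,"rz":0.2444,"x":-0.2308,"y":0.0863,"z":0.0246,"fingers":0.2},
  ],
)

```text
time: 19.38
ee_pos: [0.472, -0.2747, 0.1884]
eef_rot: [0.943, -0.21, 0.253, 0.056]
ft_force: [0.3, 0.2, -0.3]
width: 0.0273
```

```bash
python3 -c "
from tv import *
show()
print(row(mag((-33,1.7,20),FP)[0],magR()));print(row(mag((-33,1.7,8),FP)[0],magR()))"
```

```text
t 19.375 tip [ 503.8 -289.6  127.8] mag [-32.9   1.7  60.4] F [ 0.3  0.2 -0.3] Ftool [ 0.1 -0.3  0.4] w 27.3 q [-0.55 -0.1   0.99  2.21  0.16  0.46 -1.68]
{'x': -0.0001, 'y': -0.0001, 'z': 0.0404, 'rx': -0.0001, 'ry': -0.0002, 'rz': 0.0}
{'x': -0.0001, 'y': -0.0, 'z': 0.0524, 'rx': -0.0001, 'ry': -0.0002, 'rz': 0.0}
```

Request:
drive_tool(
  plan=[
    {"rx":0,"ry":0,"rz":0,"x":0,"y":0,"z":0.025,"fingers":0.2},
    {"rx":0,"ry":0,"rz":0,"x":0,"y":0,"z":0.044,"fingers":0.2},
    {"rx":0,"ry":0,"rz":0,"x":0,"y":0,"z":0.052,"fingers":0.2},
    {"rx":0,"ry":0,"rz":0,"x":0,"y":0,"z":0.052,"fingers":0.2},
    {"rx":0,"ry":0,"rz":0,"x":0,"y":0,"z":0.052,"fingers":0.2},
  ],
)

```text
time: 20.0
ee_pos: [0.4957, -0.2858, 0.1439]
eef_rot: [0.942, -0.211, 0.254, 0.056]
ft_force: [0.7, -0.3, 0.2]
width: 0.0272
```

```bash
python3 -c "
from tv import *
show(); s=st(); C={'top':cam('top')}; latc(C,s,g=10.5);topview(C,s,'t15.png');longi(C,s,cx=-2)
print(row(mag((-33,1.7,7),FP)[0],magR()))" | grep -v '^ '
```

```text
t 20.0 tip [ 527.5 -300.7   83.4] mag [-32.5   1.8   8.8] F [ 0.7 -0.3  0.2] Ftool [ 0.8 -0.1  0.2] w 27.2 q [-0.5   0.17  1.02  2.19 -0.47  0.37 -1.14]
green peaks -14.0 11.5 block centre cam mag y 0.5241848959895168
green strip peak at by(from tip) -29.0 ->g 10.0 [ 6.3  6.8  7.6  8.6 10.  11.8 14.  16.4 19.  21.7 24.1 26.1 27.7 28.6
backstop front edge mag x []
{'x': -0.0004, 'y': 0.0002, 'z': 0.0019, 'rx': -0.0002, 'ry': -0.0004, 'rz': -0.0001}
```

View pics/t15.png

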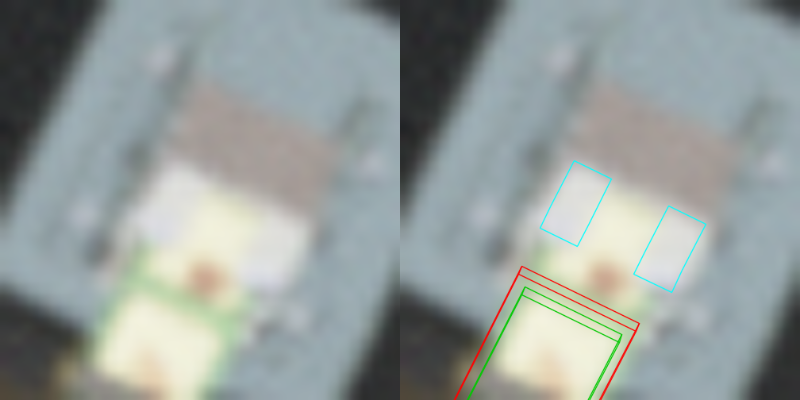

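Request:
drive_tool(
  plan=[
    {"rx":0,"ry":0,"rz":0,"x":-0.0005,"y":0.0003,"z":0.004,"fingers":0.2},
    {"rx":0,"ry":0,"rz":0,"x":-0.0005,"y":0.0003,"z":0.008,"fingers":0.2},
    {"rx":0,"ry":0,"rz":0,"x":-0.0005,"y":0.0003,"z":0.011,"fingers":0.2},
    {"rx":0,"ry":0,"rz":0,"x":-0.0005,"y":0.0003,"z":0.014,"fingers":0.2},
    {"rx":0,"ry":0,"rz":0,"x":-0.0005,"y":0.0003,"z":0.014,"fingers":0.2},
  ],
)

```text
time: 20.68
ee_pos: [0.5018, -0.2885, 0.131]
eef_rot: [0.942, -0.211, 0.254, 0.056]
ft_force: [-0.3, 3.9, 4.0]
width: 0.0271
```

```bash
python3 -c "
from tv import *
show(); s=st(); C={'top':cam('top')}; latc(C,s,g=10.5);topview(C,s,'t16.png');longi(C,s,cx=-2);waxplane(C,s)
" | grep -v '^ '
```

```text
t 20.675 tip [ 533.6 -303.4   70.4] mag [-33.2   1.9  -5.7] F [-0.3  3.9  4. ] Ftool [ 0.3 -3.3 -4.4] w 27.1 q [-0.41  0.22  0.93  2.18 -0.57  0.35 -1.06]
green peaks -13.25 11.25 block centre cam mag y 0.9263988221210997
green strip peak at by(from tip) -29.0 ->g 10.0 [ 5.1  5.6  6.5  7.7  9.2 11.1 13.2 15.7 18.3 21.  23.5 25.8 27.5 28.7
backstop front edge mag x []
wax n 114 x -24.5 16.2 z med 2.9 slope deg -22.0
```

View pics/t16.png

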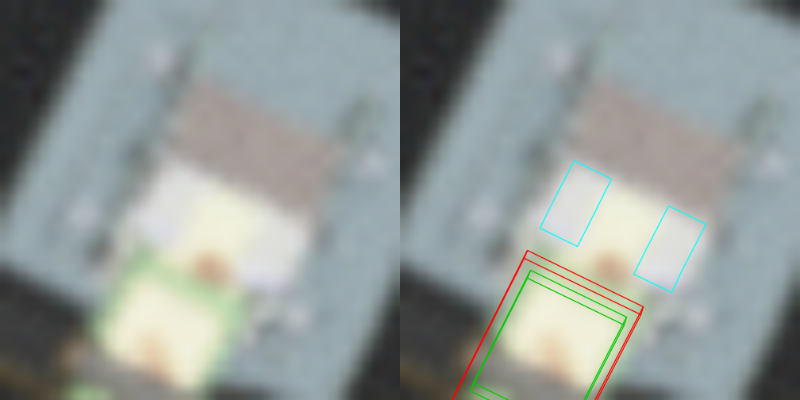

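Request:
drive_tool(
  plan=[
    {"rx":0,"ry":0,"rz":0,"x":0,"y":0,"z":0.003,"fingers":0.2},
    {"rx":0,"ry":0,"rz":0,"x":0,"y":0,"z":0.006,"fingers":0.2},
    {"rx":0,"ry":0,"rz":0,"x":0,"y":0,"z":0.0088,"fingers":0.2},
    {"rx":0,"ry":0,"rz":0,"x":0,"y":0,"z":0.0088,"fingers":0.2},
    {"rx":0,"ry":0,"rz":0,"x":0,"y":0,"z":0.0088,"fingers":0.2},
  ],
)

```text
time: 21.35
ee_pos: [0.5056, -0.2905, 0.1235]
eef_rot: [0.942, -0.211, 0.254, 0.056]
ft_force: [-1.1, 3.0, 4.8]
width: 0.0275
```

```bash
python3 -c "
from tv import *
show(); s=st(); C={'top':cam('top')}; latc(C,s,g=10.5);topview(C,s,'t17.png');longi(C,s,cx=-2)
P=world(C['top']).reshape(-1,3)-[0,0,.0013]; c=C['top']['color'].reshape(-1,3).astype(int)
Rm,t=Rf(FP);M=R.from_euler('y',-30,degrees=True).as_matrix(); Q=((P-t)@Rm*1000-[-30,0,92])@M
m=(np.abs(Q[:,1])<9)&(Q[:,0]>-30)&(Q[:,0]<20)&(np.abs(Q[:,2])<20)
for a in range(-30,20,3):
    k=m&(Q[:,0]>=a)&(Q[:,0]<a+3); print(a,k.sum(),np.median(Q[k,2]).round(1) if k.any() else '')
" | grep -v '^ '
```

```text
t 21.35 tip [ 537.4 -305.4   62.9] mag [-33.2   1.7 -14.4] F [-1.1  3.   4.8] Ftool [ 0.5 -2.3 -5.3] w 27.5 q [-0.36  0.24  0.88  2.17 -0.62  0.34 -1.01]
green peaks -13.75 11.0 block centre cam mag y 0.34412207083858837
green strip peak at by(from tip) -29.0 ->g 10.0 [ 3.9  4.1  4.7  5.6  7.   8.8 11.2 14.  17.2 20.5 23.6 26.4 28.6 29.9
backstop front edge mag x []
-30 0 
-27 0 
-24 10 -4.1
-21 7 -4.0
-18 7 -3.2
-15 8 -2.3
-12 9 -3.2
-9 12 -4.7
-6 14 -9.6
-3 8 -14.6
0 5 -13.8
3 8 -14.6
6 11 -11.8
9 9 -13.9
12 7 -12.0
15 2 3.7
18 3 2.1
```

View pics/t17.png

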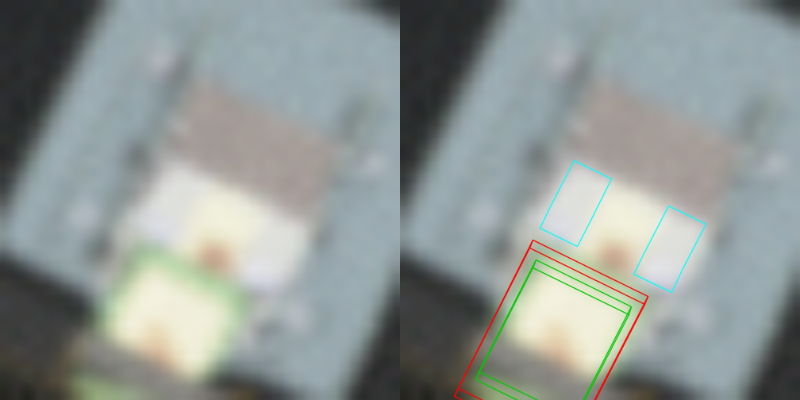

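Request:
drive_tool(
  plan=[
    {"rx":0,"ry":0,"rz":0,"x":0.003,"y":0,"z":0,"fingers":0.2},
    {"rx":0,"ry":0,"rz":0,"x":0.006,"y":0,"z":0,"fingers":0.2},
    {"rx":0,"ry":0,"rz":0,"x":0.009,"y":0,"z":0,"fingers":0.2},
    {"rx":0,"ry":0,"rz":0,"x":0.012,"y":0,"z":0,"fingers":0.2},
    {"rx":0,"ry":0,"rz":0,"x":0.015,"y":0,"z":0,"fingers":0.2},
    {"rx":0,"ry":0,"rz":0,"x":0.015,"y":0,"z":0,"fingers":0.2},
  ],
)

```text
time: 22.15
ee_pos: [0.5161, -0.2964, 0.1303]
eef_rot: [0.943, -0.211, 0.253, 0.056]
ft_force: [-4.8, 2.4, 2.9]
width: 0.0272
```

```bash
cat > prof.py <<'E'
from tv import *
def prof(C):
    P=world(C['top']).reshape(-1,3)-[0,0,.0013]
    Rm,t=Rf(FP);M=R.from_euler('y',-30,degrees=True).as_matrix(); Q=((P-t)@Rm*1000-[-30,0,92])@M
    m=(np.abs(Q[:,1]-.0)<6)&(Q[:,0]>-30)&(Q[:,0]<24)&(np.abs(Q[:,2])<30)
    print([(a,round(float(np.median(Q[k,2])),1)) for a in range(-30,24,3) for k in [m&(Q[:,0]>=a)&(Q[:,0]<a+3)] if k.any()])
E
python3 -c "
from prof import *
show(); s=st(); C={'top':cam('top')}; topview(C,s,'t18.png');prof(C)"
```

```text
t 22.15 tip [ 547.8 -311.2   69.7] mag [-19.5   0.9 -14.5] F [-4.8  2.4  2.9] Ftool [-3.2 -0.1 -5.2] w 27.2 q [-0.35  0.26  0.89  2.14 -0.62  0.37 -1.02]
[(-30, -14.4), (-27, -13.4), (-24, -9.7), (-21, -2.0), (-9, -3.7), (-6, -1.2), (-3, -4.4), (0, -4.4), (3, -3.9), (6, -5.5), (9, -13.9), (12, -15.2), (18, 1.2), (21, -11.9)]
```

View pics/t18.png

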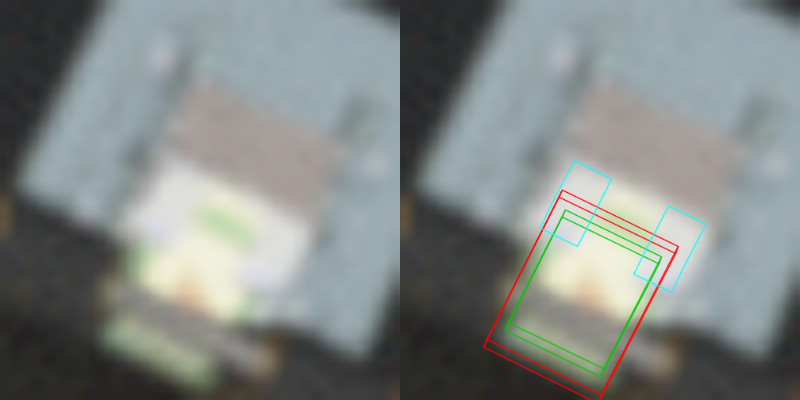

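Request:
drive_tool(
  plan=[
    {"rx":0,"ry":0,"rz":0,"x":0.003,"y":0,"z":0,"fingers":0.2},
    {"rx":0,"ry":0,"rz":0,"x":0.006,"y":0,"z":0,"fingers":0.2},
    {"rx":0,"ry":0,"rz":0,"x":0.007,"y":0,"z":0,"fingers":0.2},
    {"rx":0,"ry":0,"rz":0,"x":0.008,"y":0,"z":0,"fingers":0.2},
    {"rx":0,"ry":0,"rz":0,"x":0.008,"y":0,"z":0,"fingers":0.2},
  ],
)

```text
time: 22.82
ee_pos: [0.5227, -0.2991, 0.1344]
eef_rot: [0.943, -0.211, 0.253, 0.056]
ft_force: [-4.0, 2.9, 1.7]
width: 0.0275
```

```bash
python3 -c "
from prof import *
show(); s=st(); C={'top':cam('top')}; topview(C,s,'t19.png');prof(C)"
```

```text
t 22.825 tip [ 554.4 -314.    73.8] mag [-11.3   1.2 -14.5] F [-4.   2.9  1.7] Ftool [-3.3 -0.9 -3.9] w 27.5 q [-0.35  0.27  0.89  2.12 -0.62  0.38 -1.02]
[(-21, -17.8), (-18, -11.3), (-15, -5.0), (-12, -4.2), (-3, -4.5), (0, -4.2), (3, -3.5), (6, -5.1), (9, -2.9), (12, -2.9), (15, -5.1), (18, 0.1), (21, -10.8)]
```

View pics/t19.png

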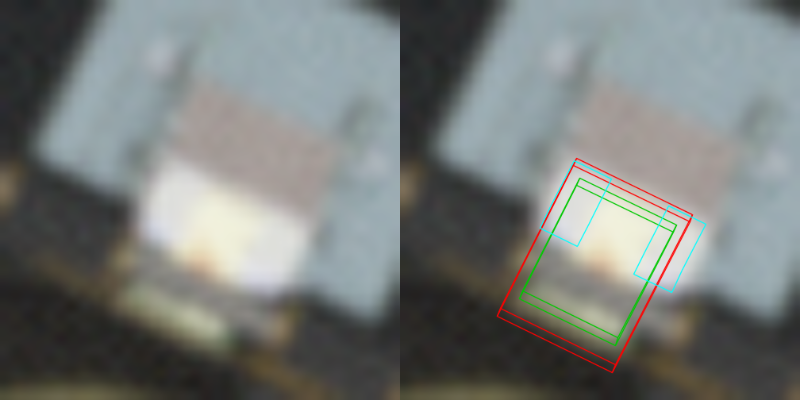

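Near home; push on in 1 mm steps until the backstop force shows.

Request:
drive_tool(
  plan=[
    {"rx":0,"ry":0,"rz":0,"x":0.001,"y":0,"z":0,"fingers":0.2},
    {"rx":0,"ry":0,"rz":0,"x":0.002,"y":0,"z":0,"fingers":0.2},
    {"rx":0,"ry":0,"rz":0,"x":0.002,"y":0,"z":0,"fingers":0.2},
  ],
)

```text
time: 23.25
ee_pos: [0.5235, -0.2995, 0.1348]
eef_rot: [0.943, -0.211, 0.252, 0.056]
ft_force: [-7.4, 3.9, 2.9]
width: 0.0271
```

```bash
python3 -c "
from prof import *
show()"
```

```text
t 23.25 tip [ 555.1 -314.3   74.1] mag [-10.4   1.2 -14.6] F [-7.4  3.9  2.9] Ftool [-5.8 -0.4 -6.7] w 27.1 q [-0.35  0.27  0.89  2.12 -0.62  0.38 -1.02]
```

Request:
drive_tool(
  plan=[
    {"rx":0,"ry":0,"rz":0,"x":0.001,"y":0,"z":0,"fingers":0.2},
    {"rx":0,"ry":0,"rz":0,"x":0.002,"y":0,"z":0,"fingers":0.2},
    {"rx":0,"ry":0,"rz":0,"x":0.002,"y":0,"z":0,"fingers":0.2},
  ],
)

```text
time: 23.62
ee_pos: [0.5239, -0.2997, 0.1347]
eef_rot: [0.943, -0.211, 0.251, 0.055]
ft_force: [-12.0, 6.0, 2.8]
width: 0.027
```

```bash
python3 -c "
from prof import *
show()"
```

```text
t 23.625 tip [ 555.3 -314.4   73.9] mag [-10.3   1.2 -15. ] F [-12.    6.    2.8] Ftool [-10.3  -0.4  -9.1] w 27.0 q [-0.35  0.27  0.89  2.11 -0.62  0.39 -1.03]
```

Request:
drive_tool(
  plan=[
    {"rx":0,"ry":0,"rz":0,"x":-0.001,"y":0,"z":-0.001,"fingers":0.2},
    {"rx":0,"ry":0,"rz":0,"x":-0.001,"y":0,"z":-0.002,"fingers":0.2},
    {"rx":0,"ry":0,"rz":0,"x":-0.0015,"y":0,"z":-0.002,"fingers":0.44},
    {"rx":0,"ry":0,"rz":0,"x":-0.0015,"y":0,"z":-0.002,"fingers":0.44},
    {"rx":0,"ry":0,"rz":0,"x":-0.0015,"y":0,"z":-0.002,"fingers":0.44},
  ],
)

```text
time: 24.25
ee_pos: [0.5248, -0.2997, 0.1382]
eef_rot: [0.942, -0.211, 0.254, 0.056]
ft_force: [0.1, -0.5, 0.6]
width: 0.0377
```

Request:
drive_tool(
  plan=[
    {"rx":0,"ry":0,"rz":0,"x":0,"y":0,"z":-0.02,"fingers":0.44},
    {"rx":0,"ry":0,"rz":0,"x":0,"y":0,"z":-0.06,"fingers":0.44},
    {"rx":0,"ry":0,"rz":0,"x":-0.02,"y":0,"z":-0.11,"fingers":0.44},
    {"rx":0,"ry":0,"rz":0,"x":-0.08,"y":-0.05,"z":-0.13,"fingers":0.44},
    {"rx":0,"ry":0,"rz":0,"x":-0.12,"y":-0.1,"z":-0.13,"fingers":0.44},
    {"rx":0,"ry":0,"rz":0,"x":-0.12,"y":-0.15,"z":-0.13,"fingers":0.44},
    {"rx":0,"ry":0,"rz":0,"x":-0.12,"y":-0.15,"z":-0.13,"fingers":0.44},
  ],
)

```text
time: 25.12
ee_pos: [0.435, -0.0901, 0.1909]
eef_rot: [0.942, -0.211, 0.255, 0.056]
ft_force: [0.8, 0.5, -0.1]
width: 0.0381
```

```bash
python3 -c "
from prof import *
show();C={n:cam(n) for n in ['top','scene']};pickle.dump(C,open('c5.pkl','wb'))
prof(C)
print('before');prof(pickle.load(open('c4.pkl','rb')))
a=[]
for n,(x,y,w,h) in {'top':(280,155,40,40),'scene':(295,170,50,50)}.items():
    a.append(cv2.resize(C[n]['color'][y:y+h,x:x+w,::-1],(400,400),interpolation=2))
cv2.imwrite('pics/f20.png',np.hstack(a)); cv2.imwrite('pics/s20.png',C['scene']['color'][:,:,::-1])"
```

```text
t 25.125 tip [ 466.9 -105.   130.4] mag [-128.6  153.1  118.6] F [ 0.8  0.5 -0.1] Ftool [ 0.4 -0.8  0.3] w 38.1 q [-0.44 -0.3   0.35  2.39  0.61  0.65 -2.52]
[(-27, -15.5), (-24, -15.5), (-21, -11.0), (-18, -8.5), (-12, -1.7), (-9, 0.5), (-6, -1.7), (-3, 0.3), (0, -0.7), (3, -1.7), (6, 2.5), (9, 0.7), (12, -0.4), (15, 0.0), (18, 1.3), (21, -14.6)]
before
[(-27, -17.7), (-24, -17.0), (-21, -9.1), (-18, -8.7), (-15, -5.2), (-12, 1.4), (-9, 2.6), (-6, 1.2), (-3, 0.3), (0, -0.4), (3, -0.1), (6, -0.0), (9, 2.1), (12, -2.1), (15, -0.7), (18, 1.4), (21, -13.3)]
```

View pics/f20.png

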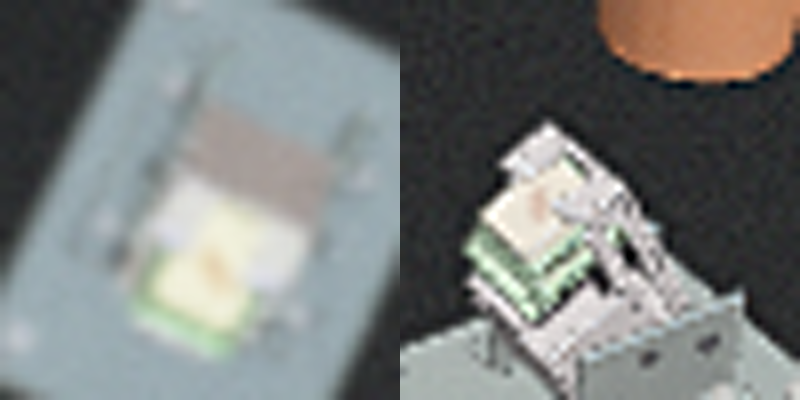

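View pics/s20.png

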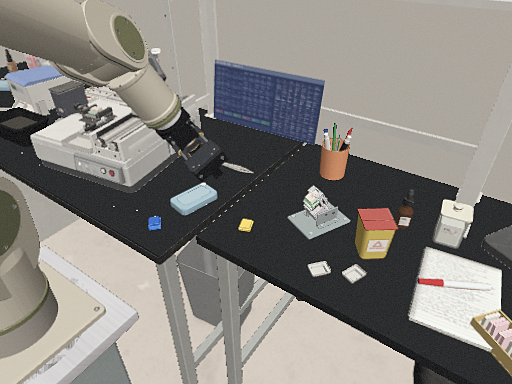

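```bash
python3 -c "
from prof import *
C=pickle.load(open('c5.pkl','rb'));D=pickle.load(open('c4.pkl','rb'))
def segs(z,col,off):
    o=[]
    b=box(-20,20,-14.5,14.5,0,6)*1000+[0,0,z]; w=box(-12,18,-12,12,6,12)*1000+[0,0,z]
    for k in wire(b)+wire(w): o.append((mag(k,FP)+np.array(off)/1000,col))
    return o
Rm,t=Rf(FP); off=Rm@np.array([0,1.7,0])+[0,0,2.0]
x,y,w,h=296,176,34,34
I=cv2.resize(C['scene']['color'][y:y+h,x:x+w,::-1],None,fx=12,fy=12,interpolation=2)
overlay(C['scene'],(x,y,w,h),12,segs(-12,(0,0,255),off)+segs(-24,(255,0,0),off),'f21.png')
cv2.imwrite('pics/f21.png',cv2.resize(np.hstack([I,cv2.imread('pics/f21.png')]),(800,400)))
"
```

```text
(no output)
```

View pics/f21.png

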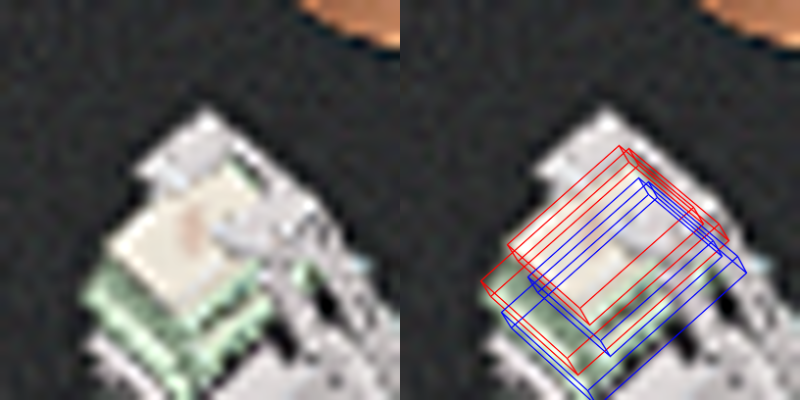

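```bash
python3 -c "
from bench import workorder
print(workorder.close_job())"
```

```text
the job is handed in; nothing more can be done
None
```

Both wax blocks are in the feeder, wax up and writing ends to the front, stacked under the lips. I handed the job in at about 25 s of the 66 s.

**How it went:** I took the near block first, then the far one. Each was held by its writing-end half and pressed until its wax was about 3–4 mm below the lips. I stopped short of touching the sill, slid the block back, and let go once it stopped moving with a 9–10 N rise at the backstop.

**Last checks:**
- **Position:** the top camera's depth shows the upper wax in the plane of the lips, within its noise of about ±2 mm, as it was after the first block alone. The scene camera shows two parallel cassette layers that fit the home outlines to about 1–2 mm.
- **Forces:** wrist readings stayed at or below about 13 N wherever I read them, far below the limits.
- **Bystanders:** those in the last scene view (tub, mould, tweezers, gel pack, and the blue and yellow look-alikes) were where they had been. The dish was hidden behind the arm, so I did not check it again.

**Disagreements:**
- **Cameras:** they differed from each other and from the arm by about 2 mm. I corrected the sideways alignment in the picture before pressing.
- **Finger opening:** it read 27 mm on the 29 mm wide cassettes, though both held firmly.
- **Lower block:** I judged its seat at the backstop only from the outline fit and the stop it made when it was loaded.

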